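# Swap the tools back onto their own mats

## Task

Someone has put the four things on the grey rubber mats back in each other's places. Put each one on the mat cut to its own outline: the block plane on the long oblong mat, the spring clamp on the wedge-shaped mat with its jaws at the narrow end, the tape measure on the short rectangular mat and the roll of tape on the round mat, each flat on its mat, centred and lined up with it. The bare plywood square is empty and may be used to set a thing down on the way.

Things in the scene. Friction and masses are not known exactly. Their poses are not given: they have to be found in the camera images.
- block_plane: Small metal block plane standing on its sole, 48 wide (its x) x 160 long (its y) x 51 mm high, about 0.6 kg. Origin: centre of the sole, z up. Between y = -20 and +50 mm the side walls are 48 mm apart from 5 to 26 mm above the sole and the upper body is 36 mm wide to 51 mm; grip it across x near y = +20 mm, the centre of mass. Either way round on its mat is right.
- spring_clamp: Spring clamp with green handles lying flat, V-shaped, 158 long (its y) and 25 mm thick, 79 mm wide (x) at the handle ends (y = -79 mm) and about 30 mm at the jaws (y = +79 mm), 0.09 kg, rigid. Origin: middle of its length on the underside, z up. At the pivot, y = +20 mm, it is 35 mm wide across x: grip there.
- clamp_jaws (a point): Point between the jaws of the spring clamp, 70 mm from the clamp's origin along its +y, 12 mm above its underside; same axes as the clamp.
- tape_measure: Yellow tape measure standing upright, 36 wide (x; its case 34) x 78 long (y) x 64 mm high, about 0.23 kg. Origin: centre of its underside, z up. Either way round on its mat is right.
- tape_roll: Roll of black tape lying flat, 58 mm diameter, 19 mm high, 0.05 kg; solid to the touch (its hole cannot be entered). Origin: centre of its underside, z up. Any turn is right.
- mat_long: Long oblong mat, 72 (x) x 184 mm (y), home of the block plane; all four mats are flat grey rubber, 3 mm thick, fixed to the bench. Origin: centre of its underside, on the bench, z up. At the start one of the wrong things lies across it.
- mat_wedge: Wedge-shaped mat, 184 mm long (y), 108 mm wide at the y = -92 mm end and 44 mm at the y = +92 mm end, home of the spring clamp, jaws (+y) at the narrow end; all four mats are flat grey rubber, 3 mm thick, fixed to the bench. Origin: centre of its underside, on the bench, z up. At the start one of the wrong things lies across it.
- mat_short: Short rectangular mat, 60 (x) x 102 mm (y), home of the tape measure; all four mats are flat grey rubber, 3 mm thick, fixed to the bench. Origin: centre of its underside, on the bench, z up. At the start one of the wrong things lies across it.
- mat_round: Round mat, 84 mm diameter, home of the roll of tape; all four mats are flat grey rubber, 3 mm thick, fixed to the bench. Origin: centre of its underside, on the bench, z up. At the start one of the wrong things lies across it.
- plywood_square: Bare square of plywood 140 x 140 x 6 mm, fixed to the bench, empty: a free spot to set a thing down on the way. Origin: centre of its underside, z up; its top is at z = 6 mm.

How it is judged:
By the outcome, as a careful person would: the job done as asked, in the order asked, and still so for the second after the job is handed in, with the robot touching nothing.
It also fails if it takes over 144 s, if anything falls off the work surface, if the arm or the gripper's body presses on something with over 40 N, if the wrist force passes 120 N, or if a joint passes its speed limit or range.

## Robot

A 6-joint arm with a two-finger parallel gripper is mounted at the origin on a cart in front of the work surface, level with it; the furniture and walls round the work are solid. World frame = base frame: x ahead of the robot, y to its left, z up, the work surface at z = 0. Lengths are in m, angles in degrees, forces in N, time in s.
With the tool pointing down it reaches from about 0.375 to 0.9 m from the base axis. Payload 3.1 kg.
Tool frame: the origin (TCP) lies on the centre line of the jaws, within the pads' length; the fingertips stand 17 mm ahead of it and the grasp point (between the pads) lies 2 mm behind it; z points along the fingers, y is the line along which they close (so a half turn about z gives the same grasp; the last joint's range is limited). The gripper opens to 87 mm and grips with 3 to 60 N. Pads are 19 mm wide; open, the fingers measure 117 mm over their backs; the gripper's body (75 mm by 190 mm) begins 51 mm behind the grasp point.
Start: joints at [-73.654, 30.224, 82.088, -0, 67.689, -10.227], TCP at [0.28, -0.559, 0.24] pointing down, gripper open.
Joint ranges: [-176.69, 176.69], [-43.24, 126.21], [12.49, 139.97], [-82, 262], [0, 151.66], [-163.58, 163.58]. Speed limits (degrees/s): [159.86, 159.86, 180, 180, 180, 180].

## Interface

Orientations are given as a 3x3 rotation matrix whose columns are the frame's x, y, z axes.
In Python, from rig import bot, imaging, finder gives the robot as it stands. The module is installed in compiled form; this text tells all that it offers.
- The arm moves only by the tool play_rows, never from a script. Its argument "motion" is a list that holds one entry, the list of rows, each a list of 6 numbers: the shift along the tool's x, y, z in fractions of the full range, 1 being 0.75 m, then the turn, a rotation vector about the tool's x, y, z in fractions of the full range, 1 being 180 degrees. In form: [[[dx, dy, dz, wx, wy, wz], ...]]. A call has 1 to 8 rows; each row is the pose to reach, as a shift and turn from the pose commanded when the call began, along the tool's axes at that moment; what a row does not reach only later rows make up. A row lasts 1/12 s, in which the tool goes at most 41.7 mm and 7.16 degrees, less where a joint would pass 70% of its speed; a pose out of reach is approached as far as the arm can. Shift and turn numbers lie between -1 and 1, and a call with a number outside is refused. A call with a gripper value outside its range is refused whole. "fingers" is the finger opening in m, from 0 to 0.087, set as the call begins (left out, the last holds). The fingers move at their own pace and stop on an object; the grip force is fixed at half the most. Time passes only in rows, so rows that repeat a pose let the fingers close. It gives the time, the measured TCP pose, the force, the opening and the grip force at its end, in the units of the state.
- bot.read_state(): the state, without advancing time (a new reading comes with each control period).
- imaging.capture(name): name is "scene" or "top"; returns a dict with "frame" (384x512x3 uint8, red, green, blue), "camera_matrix" (3x3 intrinsics, pixels), "R" (3x3) and "t" (3): a world point X has camera coordinates R X + t. Camera axes: x right, y down, z forward; pixel columns grow to the right and rows downward; lengths in m; the calibration is good to about 2 mm. A picture is of the moment at which its call begins. There is no depth.
- bot.hand_in(): hands the job in; it is judged then, once.
Trained networks look in the newest picture that a camera, given by its name, has taken for a name from the list of things; names that differ only in an ending like _2 or _b are one class to them, and where a whole thing is asked for, a point or a joint stands for the part that bears it (a point fixed in the world has none). Each returns a list of dicts, best first, with "confidence" (0 to 1); they miss things now and then, are a little off and sometimes report something else, mostly with a low value. They report only what shows in the picture. A call takes as long as a camera call.
- finder.recognise(camera, name): "at" ([x, y, z] in m, in world coordinates, good to about 4 mm: the middle of the surface that is visible of it).
- finder.outline_of(camera, name): "pixels" (384x512 bool, what is visible of it).
The state is a dict: "time_s": time; "joint_positions": joint angles; "qvel": joint speeds; "tau": joint torques, N m; "position": TCP position; "tcp_rot": TCP orientation; "force": force on the tool from outside, world axes, zero at the start; "moment": the same for the moment, N m; "opening": opening from 0.0 (shut) to 1.0 (fully open); "grasp_force": force on a finger pad.
Only numpy, scipy, OpenCV 4.12 (cv2) and the standard library are available. Lean on these libraries where they do the work, as an engineer would, in place of code of your own. Each camera call takes 0.05 s, during which the arm holds its last target. There are 200 camera calls.

## Working session

There is one attempt and no reset: what is moved stays moved. The work goes in short steps, Python scripts to look and compute and a tool call to move; the robot and the scene stay as the last step left them, time stands still between calls to the robot, and variables do not carry over. Pictures are saved under pics/ and viewed, at most 14 in all, crops included, and the job is handed in when it is done.

Besides the shell and the picture viewer there is one more tool, called after ">>>" as name(argument=value, ...), one argument or row to a line, values as JSON. play_rows: Moves the arm, as the interface text tells. Its arguments: {"type":"object","properties":{"motion":{"type":"array"},"fingers":{"type":"number"}},"required":["motion"]}

```bash
mkdir -p pics
python3 - <<'E'
from rig import bot,imaging,finder
import cv2,numpy as np
s=bot.read_state();print(s['time_s'],s['position'],s['tcp_rot'],s['opening'])
for c in("top","scene"):
    d=imaging.capture(c);cv2.imwrite(f"pics/{c}0.png",d["frame"][:,:,::-1]);print(c,d["camera_matrix"],d["R"],d["t"])
    for n in("block_plane","spring_clamp","clamp_jaws","tape_measure","tape_roll","mat_long","mat_wedge","mat_short","mat_round","plywood_square"):
        print(c,n,[(np.round(r["at"],3).tolist(),round(r["confidence"],2)) for r in finder.recognise(c,n)][:3])
E
```

```text
0.0 [ 0.2794123  -0.5582746   0.23858434] [[ 8.94340442e-01  4.47386592e-01 -6.41244512e-04]
 [ 4.47386913e-01 -8.94338118e-01  2.06920950e-03]
 [ 3.52247175e-04 -2.13746214e-03 -9.99997654e-01]] 1.0060120378172188
top [[488.57361682   0.         259.10507091]
 [  0.         488.57361682 184.85917681]
 [  0.           0.           1.        ]] [[ 0.0067537  -0.9999606  -0.00576034]
 [-0.99818181 -0.00639643 -0.05993458]
 [ 0.05989537  0.00615465 -0.99818569]] [0.0144277  0.49558962 1.24491534]
top block_plane [([0.44, 0.005, 0.029], 0.79)]
top spring_clamp [([0.452, -0.309, 0.027], 0.96)]
top clamp_jaws [([0.452, -0.313, 0.029], 0.66)]
top tape_measure [([0.615, -0.139, 0.058], 0.61)]
top tape_roll [([0.448, 0.32, 0.023], 0.63)]
top mat_long [([0.442, 0.316, 0.008], 0.83), ([0.468, -0.302, 0.007], 0.16)]
top mat_wedge [([0.603, -0.161, 0.001], 0.96)]
top mat_short [([0.464, -0.301, 0.004], 0.59)]
top mat_round [([0.419, 0.004, 0.003], 0.61)]
top plywood_square [([0.585, 0.183, 0.005], 0.71)]
scene [[430.27200949   0.         262.76807044]
 [  0.         430.27200949 187.85863682]
 [  0.           0.           1.        ]] [[-0.7411391  -0.67123379  0.012571  ]
 [-0.39531431  0.42119658 -0.81628429]
 [ 0.54262273 -0.6099497  -0.57751358]] [0.37326667 0.23948122 0.90836795]
scene block_plane [([0.431, 0.005, 0.02], 0.62)]
scene spring_clamp [([0.504, -0.271, 0.016], 0.52)]
scene clamp_jaws [([0.502, -0.274, 0.019], 0.51)]
scene tape_measure [([0.606, -0.12, 0.048], 0.95), ([0.442, 0.324, 0.019], 0.45)]
scene tape_roll [([0.443, 0.326, 0.022], 0.75)]
scene mat_long [([0.44, 0.34, 0.003], 0.89), ([0.429, 0.005, 0.021], 0.3)]
scene mat_wedge [([0.601, -0.156, 0.004], 0.64)]
scene mat_short []
scene mat_round []
scene plywood_square [([0.578, 0.188, 0.005], 0.6)]
```

Run:
```python
import cv2
for c in("top","scene"):
    i=cv2.imread(f"pics/{c}0.png");cv2.imwrite(f"pics/{c}0b.png",cv2.resize(i,(800,600),interpolation=cv2.INTER_CUBIC))
```

```text
(no output)
```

View pics/top0b.png

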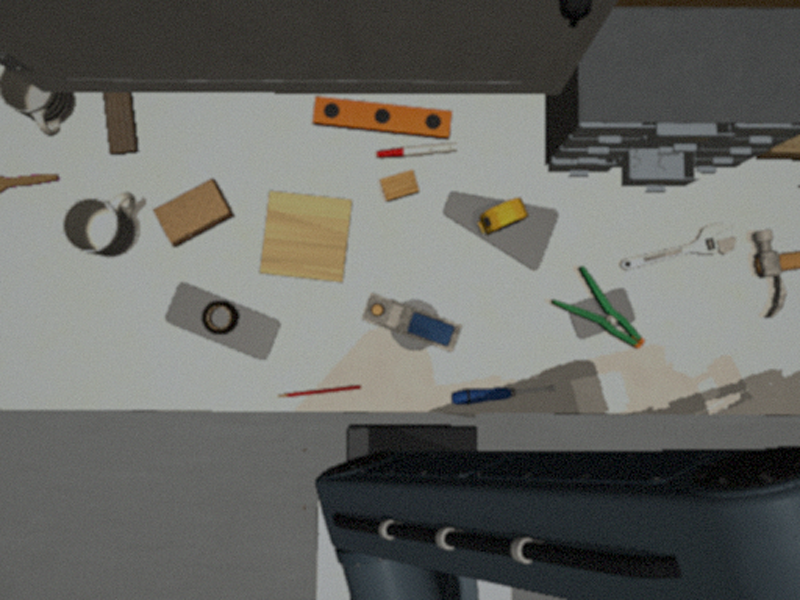

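View pics/scene0b.png

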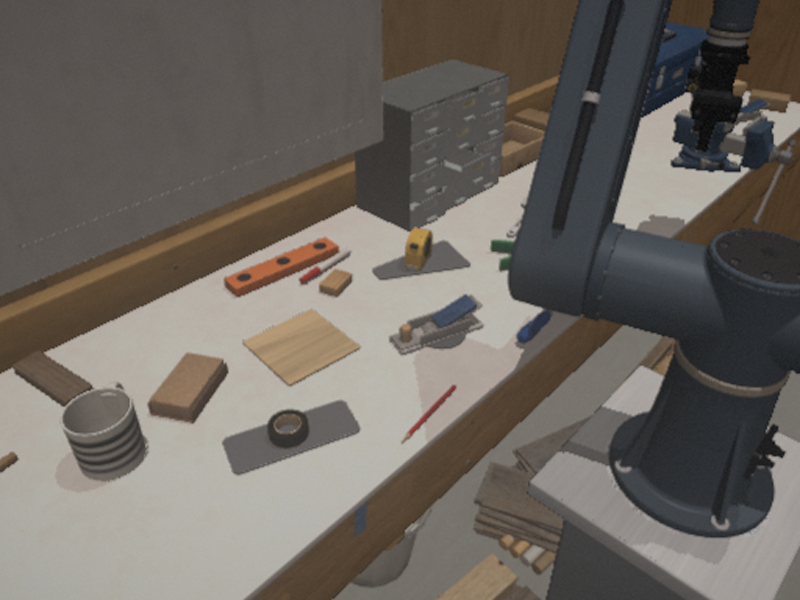

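The top view shows the roll on the long mat (220,317), the plane on the round mat (412,320), the tape measure on the wedge mat (500,215; narrow end at left) and the clamp on the short mat (610,312), jaws at (640,343). The plywood at (305,237) is free. The scene view agrees.

```bash
cat > h.py <<'E'
from rig import bot,imaging,finder
import cv2,numpy as np
from scipy.optimize import minimize
S=4
def box(w,l,h): return np.array([[x,y,z] for x in(-w/2,w/2) for y in(-l/2,l/2) for z in(0,h)])/1e3
def cyl(d,h): t=np.linspace(0,2*np.pi,48,endpoint=False); return np.array([[d/2*np.cos(a),d/2*np.sin(a),z] for a in t for z in(0,h)])/1e3
def wedge(L,w0,w1,h): return np.array([[s*w/2,y,z] for s in(-1,1) for w,y in((w0,-L/2),(w1,L/2)) for z in(0,h)])/1e3
M=dict(block_plane=box(48,160,22),spring_clamp=wedge(158,79,30,18),tape_measure=box(35,78,60),tape_roll=cyl(58,19),
 mat_long=box(72,184,3),mat_wedge=wedge(184,108,44,3),mat_short=box(60,102,3),mat_round=cyl(84,3),plywood_square=box(140,140,6))
def render(d,n,p,z):
    c,s=np.cos(p[2]),np.sin(p[2]); P=M[n]@np.array([[c,s,0],[-s,c,0],[0,0,1]])+[p[0],p[1],z]
    q=P@d["R"].T+d["t"]; q=q@d["camera_matrix"].T; q=q[:,:2]/q[:,2:]
    h=cv2.convexHull((((q+.5)*S-.5)*16).round().astype(np.int32))
    m=np.zeros((384*S,512*S),np.uint8); cv2.fillPoly(m,[h],1,shift=4); return m
def mask(cam,n):
    r=finder.outline_of(cam,n)
    return r[0]["pixels"].astype(np.uint8) if r else None
def fit(d,cam,n,x0,z,ignore=()):
    m=mask(cam,n)
    if n=="spring_clamp":
        hm=np.zeros_like(m); cv2.fillPoly(hm,[cv2.convexHull(cv2.findNonZero(m))],1); m=hm
    m=cv2.resize(m*255,None,fx=S,fy=S,interpolation=cv2.INTER_LINEAR)>127
    ok=np.ones_like(m)
    for o in ignore:
        k=mask(cam,o)
        if k is not None: ok&=~(cv2.resize(cv2.dilate(k,np.ones((3,3),np.uint8)),None,fx=S,fy=S)>0)
    def f(v):
        r=render(d,n,(v[0],v[1],v[2]*10),z)>0
        return 1-(r&m&ok).sum()/max(1,((r|m)&ok).sum())
    best=None
    for dt in(-.2,0,.2):
        x=np.array([x0[0],x0[1],(np.radians(x0[2])+dt)/10])
        o=minimize(f,x,method="Nelder-Mead",options=dict(initial_simplex=[x,x+[.012,0,0],x+[0,.012,0],x+[0,0,.012]],xatol=1e-5,fatol=1e-5,maxiter=150))
        if best is None or o.fun<best.fun: best=o
    v=best.x; return round(v[0],4),round(v[1],4),round(np.degrees(v[2]*10),1),round(1-best.fun,3)
def go(x,y,z,a,s=None):
    s=s or bot.read_state(); R=s["tcp_rot"]; p=s["position"]
    c,n=np.cos(np.radians(a)),np.sin(np.radians(a))
    T=np.array([[c,n,0],[n,-c,0],[0,0,-1.]])
    d=R.T@(np.array([x,y,z])-p); w=np.degrees(cv2.Rodrigues(R.T@T)[0].ravel())
    print("t",round(s["time_s"],2),"pos",np.round(p,4),"yaw",round(np.degrees(np.arctan2(R[1,0],R[0,0])),1),"row",np.round(d,4).tolist(),np.round(w,1).tolist())
E
cat > f0.py <<'E'
from h import *
d=imaging.capture("top")
obj=["block_plane","spring_clamp","tape_measure","tape_roll"]
for n,x,z in(("mat_long",(.44,.318,68),0),("mat_wedge",(.6,-.15,65),0),("mat_short",(.465,-.3,105),0),("mat_round",(.44,0,0),0),("plywood_square",(.585,.183,-5),0),
 ("block_plane",(.44,.005,70),.003),("spring_clamp",(.47,-.3,-135),.003),("tape_measure",(.6,-.14,-70),.003),("tape_roll",(.445,.32,0),.003)):
    print(n,fit(d,"top",n,x,z,obj if z==0 else ()))
E
python3 f0.py
```

```text
mat_long (np.float64(0.4415), np.float64(0.3198), np.float64(158.0), np.float64(0.953))
mat_wedge (np.float64(0.5528), np.float64(-0.1719), np.float64(78.8), np.float64(0.409))
mat_short (np.float64(0.4599), np.float64(-0.311), np.float64(19.1), np.float64(0.863))
mat_round (np.float64(0.4401), np.float64(0.0008), np.float64(12.7), np.float64(0.662))
plywood_square (np.float64(0.585), np.float64(0.183), np.float64(-16.5), np.float64(0.0))
block_plane (np.float64(0.442), np.float64(0.0054), np.float64(160.4), np.float64(0.927))
spring_clamp (np.float64(0.4577), np.float64(-0.3098), np.float64(-219.2), np.float64(0.923))
tape_measure (np.float64(0.6145), np.float64(-0.139), np.float64(-156.7), np.float64(0.88))
tape_roll (np.float64(0.4481), np.float64(0.3226), np.float64(-10.5), np.float64(0.693))
```

```bash
sed -i 's/if n=="spring_clamp":/if n in("spring_clamp","tape_roll"):/' h.py
cat > f0.py <<'E'
from h import *
d=imaging.capture("top")
obj=["block_plane","spring_clamp","tape_measure","tape_roll"]
for n in M: print(n,[(round(r["confidence"],2),int(r["pixels"].sum())) for r in finder.outline_of("top",n)])
V=d["frame"].copy();V=cv2.resize(V,None,fx=S,fy=S)
for n,x,z in(("mat_long",(.44,.318,-22),0),("mat_wedge",(.603,-.15,-21),0),("mat_short",(.465,-.3,15),0),("mat_round",(.43,0,0),0),("plywood_square",(.585,.183,-5),0),
 ("block_plane",(.44,.005,160),.003),("spring_clamp",(.46,-.31,-219),.003),("tape_measure",(.61,-.14,-163),.003),("tape_roll",(.445,.32,0),.003)):
    try: p=fit(d,"top",n,x,z,obj if z==0 else ())
    except Exception as e: print(n,e);continue
    print(n,*p)
    cs=cv2.findContours(render(d,n,(p[0],p[1],np.radians(p[2])),z),0,1)[0]; cv2.drawContours(V,cs,-1,(255,0,0),1)
cv2.imwrite("pics/fit0.png",cv2.resize(V[400:980,380:1700,::-1],(800,352),interpolation=cv2.INTER_AREA))
E
python3 f0.py
```

```text
block_plane [(0.75, 1122)]
spring_clamp [(0.69, 762)]
tape_measure [(0.95, 449)]
tape_roll [(0.87, 294)]
mat_long [(0.95, 1539)]
mat_wedge [(0.96, 1646)]
mat_short [(0.63, 420)]
mat_round [(0.71, 261)]
plywood_square [(0.79, 2892)]
mat_long 0.4425 0.3205 -21.0 0.928
mat_wedge 0.611 -0.1363 -20.5 0.955
mat_short 0.4581 -0.3083 16.6 0.874
mat_round 0.4367 -0.0001 -10.8 0.895
plywood_square 0.5855 0.1845 -6.1 0.975
block_plane 0.442 0.0073 160.3 0.931
spring_clamp 0.4579 -0.3107 -217.5 0.899
tape_measure 0.6152 -0.1391 -156.0 0.822
tape_roll 0.4498 0.3232 8.9 0.901
```

View pics/fit0.png

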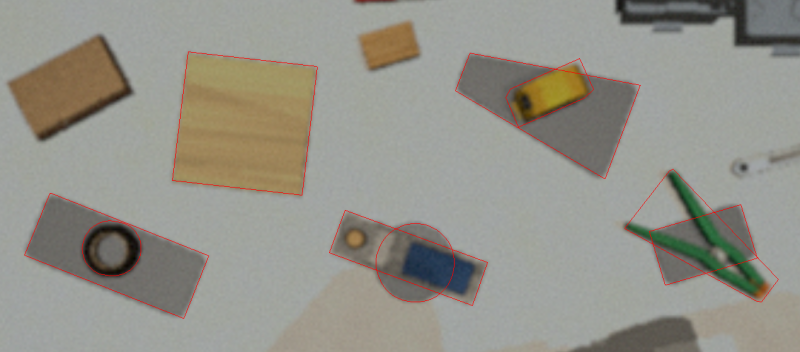

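The overlay matches all the outlines well. Starting with the roll to the plywood square.

```bash
python3 -c "
from h import *
go(.47,-.05,.16,69);go(.45,.323,.1,69)"
```

```text
t 4.55 pos [ 0.2796 -0.559   0.2396] yaw 26.6 row [0.398, -0.37, 0.0795] [-0.0, 0.0, -42.4]
t 4.55 pos [ 0.2796 -0.559   0.2396] yaw 26.6 row [0.547, -0.7125, 0.1395] [-0.0, 0.0, -42.4]
```

The manual's scale: shifts go in shares of 0.75 m and turns go in shares of 180 degrees. Converting my numbers, 0.398 m / 0.75 = 0.5307, -0.37 m / 0.75 = -0.4933, -42.4 degrees / 180 = -0.2356.

>>> play_rows(
  motion=[
    [[0.5307, -0.4933, 0.1067, 0, 0, -0.2356], [0.5307, -0.4933, 0.1067, 0, 0, -0.2356], [0.5307, -0.4933, 0.1067, 0, 0, -0.2356], [0.5307, -0.4933, 0.1067, 0, 0, -0.2356], [0.5307, -0.4933, 0.1067, 0, 0, -0.2356], [0.5307, -0.4933, 0.1067, 0, 0, -0.2356], [0.5307, -0.4933, 0.1067, 0, 0, -0.2356], [0.5307, -0.4933, 0.1067, 0, 0, -0.2356]],
  ],
)

```text
time_s: 5.22
position: [0.3956, -0.2485, 0.1911]
tcp_rot: [[0.359, 0.933, 0.001], [0.933, -0.359, -0.001], [-0.0, 0.001, -1.0]]
force: [-0.1, -0.2, -0.0]
opening: 0.998
grasp_force: 0.0
```

Run:
```python
# cache masks per picture
s=open('h.py').read()
s=s.replace('def mask(cam,n):\n','MC={}\ndef mask(cam,n):\n    if (cam,n) not in MC: MC[cam,n]=_mask(cam,n)\n    return MC[cam,n]\ndef _mask(cam,n):\n')
open('h.py','w').write(s)
from h import *
go(.45,.323,.08,69)
```

```text
t 5.22 pos [ 0.3956 -0.2485  0.1911] yaw 68.9 row [0.5529, -0.1547, 0.1107] [0.1, 0.0, -0.1]
```

Scaled: 0.553 m / 0.75 = 0.7373, -0.155 m / 0.75 = -0.2067.

>>> play_rows(
  motion=[
    [[0.7373, -0.2067, 0.12, 0, 0, 0], [0.7373, -0.2067, 0.12, 0, 0, 0], [0.7373, -0.2067, 0.12, 0, 0, 0], [0.7373, -0.2067, 0.12, 0, 0, 0], [0.7373, -0.2067, 0.12, 0, 0, 0], [0.7373, -0.2067, 0.12, 0, 0, 0], [0.7373, -0.2067, 0.12, 0, 0, 0], [0.7373, -0.2067, 0.12, 0, 0, 0]],
  ],
)

```text
time_s: 5.88
position: [0.4263, 0.0797, 0.1394]
tcp_rot: [[0.359, 0.933, 0.001], [0.933, -0.359, -0.0], [0.0, 0.001, -1.0]]
force: [0.3, -1.3, -0.3]
opening: 0.998
grasp_force: 0.0
```

```bash
python3 -c "
from h import *
go(.45,.323,.06,69);go(.45,.323,.0215,69)"
```

```text
t 5.88 pos [0.4263 0.0797 0.1394] yaw 69.0 row [0.2356, -0.0653, 0.0794] [0.1, -0.0, -0.0]
t 5.88 pos [0.4263 0.0797 0.1394] yaw 69.0 row [0.2355, -0.0653, 0.1179] [0.1, -0.0, -0.0]
```

>>> play_rows(
  motion=[
    [[0.314, -0.0871, 0.1053, 0, 0, 0], [0.314, -0.0871, 0.1053, 0, 0, 0], [0.314, -0.0871, 0.1053, 0, 0, 0], [0.314, -0.0871, 0.1053, 0, 0, 0], [0.314, -0.0871, 0.1053, 0, 0, 0], [0.314, -0.0871, 0.1053, 0, 0, 0], [0.314, -0.0871, 0.1053, 0, 0, 0], [0.314, -0.0871, 0.1053, 0, 0, 0]],
  ],
)

```text
time_s: 6.55
position: [0.4495, 0.3236, 0.0595]
tcp_rot: [[0.355, 0.935, 0.0], [0.935, -0.355, 0.0], [0.0, 0.0, -1.0]]
force: [-0.2, -0.9, -0.4]
opening: 0.999
grasp_force: 0.0
```

Scaled: 0.0385 m / 0.75 = 0.0513, 0.033 m / 0.75 = 0.044.

>>> play_rows(
  motion=[
    [[0, 0, 0.0267, 0, 0, 0], [0, 0, 0.044, 0, 0, 0], [0, 0, 0.0513, 0, 0, 0], [0, 0, 0.0513, 0, 0, 0]],
  ],
)

```text
time_s: 6.88
position: [0.4488, 0.3193, 0.0212]
tcp_rot: [[0.36, 0.933, -0.003], [0.933, -0.36, -0.001], [-0.002, -0.002, -1.0]]
force: [-0.1, -0.5, -0.3]
opening: 0.998
grasp_force: 0.0
```

>>> play_rows(
  motion=[
    [[0, 0, 0, 0, 0, 0], [0, 0, 0, 0, 0, 0], [0, 0, 0, 0, 0, 0], [0, 0, 0, 0, 0, 0], [0, 0, 0, 0, 0, 0], [0, 0, 0, 0, 0, 0]],
  ],
  fingers=0.0,
)

```text
time_s: 7.38
position: [0.4494, 0.3211, 0.0223]
tcp_rot: [[0.359, 0.933, -0.0], [0.933, -0.359, 0.0], [0.0, -0.0, -1.0]]
force: [-1.2, -0.5, 2.3]
opening: 0.638
grasp_force: 30.1
```

Scaled: 0.176 m / 0.75 = 0.2347, -0.08 m / 0.75 = -0.1067.

>>> play_rows(
  motion=[
    [[0, 0, -0.04, 0, 0, 0], [0, 0, -0.08, 0, 0, 0], [-0.0213, 0.0467, -0.08, 0, 0, 0], [-0.1067, 0.2347, -0.08, 0, 0, 0], [-0.1067, 0.2347, -0.08, 0, 0, 0], [-0.1067, 0.2347, -0.08, 0, 0, 0], [-0.1067, 0.2347, -0.08, 0, 0, 0], [-0.1067, 0.2347, -0.08, 0, 0, 0]],
  ],
)

```text
time_s: 8.05
position: [0.5916, 0.1787, 0.0826]
tcp_rot: [[0.364, 0.931, 0.008], [0.932, -0.364, -0.001], [0.002, 0.008, -1.0]]
force: [0.1, 0.9, -0.0]
opening: 0.645
grasp_force: 30.0
```

```bash
python3 -c "
from h import *
s=bot.read_state();print(s['opening'],s['grasp_force'])
go(.5855,.1845,.0255,69)"
```

```text
0.6447597728512681 29.999024814460427
t 8.05 pos [0.5916 0.1787 0.0826] yaw 68.7 row [0.0031, -0.0082, 0.057] [0.4, -0.1, -0.3]
```

Scaled: 0.056 m / 0.75 = 0.0747, 0.052 m / 0.75 = 0.0693.

>>> play_rows(
  motion=[
    [[0, 0, 0.04, 0, 0, 0], [0, 0, 0.06, 0, 0, 0], [0, 0, 0.0693, 0, 0, 0], [0, 0, 0.0747, 0, 0, 0], [0, 0, 0.0747, 0, 0, 0], [0, 0, 0.0747, 0, 0, 0]],
  ],
)

```text
time_s: 8.55
position: [0.5853, 0.1837, 0.0265]
tcp_rot: [[0.358, 0.934, 0.001], [0.934, -0.358, 0.0], [0.001, 0.001, -1.0]]
force: [0.4, -0.8, -0.4]
opening: 0.642
grasp_force: 30.0
```

Scaled: -0.11 m / 0.75 = -0.1467, -0.07 m / 0.75 = -0.0933.

>>> play_rows(
  motion=[
    [[0, 0, 0, 0, 0, 0], [0, 0, 0, 0, 0, 0], [0, 0, 0, 0, 0, 0], [0, 0, 0, 0, 0, 0], [0, 0, -0.04, 0, 0, 0], [0, 0, -0.0933, 0, 0, 0], [0, 0, -0.1467, 0, 0, 0], [0, 0, -0.1467, 0, 0, 0]],
  ],
  fingers=0.087,
)

```text
time_s: 9.22
position: [0.5904, 0.1841, 0.1438]
tcp_rot: [[0.359, 0.933, 0.015], [0.933, -0.359, 0.002], [0.007, 0.014, -1.0]]
force: [1.0, 0.0, -0.4]
opening: 0.991
grasp_force: 0.0
```

```bash
cat > f1.py <<'E'
import sys
from h import *
# args: cam-independent: name,x,y,phi,z[,ignore...]
d=imaging.capture("top")
for a in sys.argv[1:]:
    n,x,y,p,z,*ig=a.split(",")
    try: print(n,*fit(d,"top",n,(float(x),float(y),float(p)),float(z),ig))
    except Exception as e: print(n,"fail",e)
cv2.imwrite("pics/last.png",d["frame"][:,:,::-1])
E
python3 f1.py mat_long,.4425,.3205,-21,0 tape_roll,.585,.184,0,.006 block_plane,.442,.007,160,.003
python3 -c "
from h import *
c,n=np.cos(np.radians(160.3)),np.sin(np.radians(160.3))
p=np.array([.442,.0073])+.02*np.array([-n,c]);print(p)
go(p[0],p[1],.10,70.3)
"
```

```text
mat_long 0.4516 0.331 -15.0 0.124
tape_roll 0.585 0.184 -11.5 0.0
block_plane 0.442 0.0068 160.9 0.958
[ 0.43525809 -0.01152941]
t 9.42 pos [0.5842 0.1831 0.1352] yaw 69.0 row [-0.235, -0.0691, 0.0355] [-0.1, 0.0, -1.3]
```

Scaled: -0.235 m / 0.75 = -0.3133, -0.07 m / 0.75 = -0.0933, -1.5 degrees / 180 = -0.0083.

>>> play_rows(
  motion=[
    [[-0.3133, -0.0933, 0.048, 0, 0, -0.0083], [-0.3133, -0.0933, 0.048, 0, 0, -0.0083], [-0.3133, -0.0933, 0.048, 0, 0, -0.0083], [-0.3133, -0.0933, 0.048, 0, 0, -0.0083], [-0.3133, -0.0933, 0.048, 0, 0, -0.0083], [-0.3133, -0.0933, 0.048, 0, 0, -0.0083], [-0.3133, -0.0933, 0.048, 0, 0, -0.0083], [-0.3133, -0.0933, 0.048, 0, 0, -0.0083]],
  ],
)

```text
time_s: 10.08
position: [0.4329, -0.012, 0.0985]
tcp_rot: [[0.339, 0.941, -0.005], [0.941, -0.339, 0.002], [-0.0, -0.006, -1.0]]
force: [0.0, -0.1, -0.2]
opening: 1.004
grasp_force: 0.0
```

```bash
python3 f1.py mat_long,.442,.32,-21,0 tape_roll,.585,.184,0,.006 
python3 -c "
from h import *
go(.435,-.0115,.024,70.5)
"
```

```text
mat_long 0.4424 0.3214 -21.4 0.972
tape_roll 0.5876 0.1836 -4.6 0.835
t 10.23 pos [ 0.4362 -0.0105  0.0994] yaw 70.5 row [-0.0013, -0.0008, 0.0754] [-0.0, -0.0, 0.0]
```

Scaled: 0.0755 m / 0.75 = 0.1007, 0.075 m / 0.75 = 0.1.

>>> play_rows(
  motion=[
    [[0, 0, 0.0467, 0, 0, 0], [0, 0, 0.08, 0, 0, 0], [0, 0, 0.0933, 0, 0, 0], [0, 0, 0.1, 0, 0, 0], [0, 0, 0.1007, 0, 0, 0], [0, 0, 0.1007, 0, 0, 0]],
  ],
)

```text
time_s: 10.73
position: [0.4361, -0.0103, 0.0244]
tcp_rot: [[0.333, 0.943, 0.0], [0.943, -0.333, -0.0], [0.0, 0.0, -1.0]]
force: [-0.1, 0.1, 0.7]
opening: 0.998
grasp_force: 0.0
```

>>> play_rows(
  motion=[
    [[0, 0, 0, 0, 0, 0], [0, 0, 0, 0, 0, 0], [0, 0, 0, 0, 0, 0], [0, 0, 0, 0, 0, 0], [0, 0, 0, 0, 0, 0], [0, 0, 0, 0, 0, 0], [0, 0, 0, 0, 0, 0]],
  ],
  fingers=0.0,
)

```text
time_s: 11.32
position: [0.4344, -0.0108, 0.0245]
tcp_rot: [[0.334, 0.942, -0.002], [0.942, -0.334, 0.001], [-0.0, -0.002, -1.0]]
force: [-4.8, 3.2, 2.3]
opening: 0.558
grasp_force: 1.9
```

Scaled: -0.08 m / 0.75 = -0.1067, -0.06 m / 0.75 = -0.08.

>>> play_rows(
  motion=[
    [[0, 0, -0.0267, 0, 0, 0], [0, 0, -0.0533, 0, 0, 0], [0, 0, -0.08, 0, 0, 0], [0, 0, -0.1067, 0, 0, 0], [0, 0, -0.1067, 0, 0, 0], [0, 0, -0.1067, 0, 0, 0]],
  ],
)

```text
time_s: 11.82
position: [0.4356, -0.0111, 0.1045]
tcp_rot: [[0.334, 0.942, 0.001], [0.942, -0.334, -0.0], [0.0, 0.001, -1.0]]
force: [-0.1, 0.2, -6.5]
opening: 0.548
grasp_force: 30.0
```

Run:
```python
from h import *
a=-21.3+90  # tool yaw so that plane x parallel to mat x; plane y = -tool x dir
f=np.array([np.cos(np.radians(a)),np.sin(np.radians(a))])
g=np.array([.4424,.3208])-.02*f
print(g);go(g[0],g[1],.104,a)
d=imaging.capture("scene");cv2.imwrite("pics/held.png",d["frame"][100:300,200:400,::-1])
```

```text
[0.43513498 0.30216618]
t 11.82 pos [ 0.4356 -0.0111  0.1045] yaw 70.5 row [0.2951, -0.1052, 0.0004] [0.1, -0.0, 1.8]
```

Scaled: 0.28 m / 0.75 = 0.3733, 0.255 m / 0.75 = 0.34, 1.8 degrees / 180 = 0.01.

>>> play_rows(
  motion=[
    [[0.0333, -0.012, 0, 0, 0, 0.0028], [0.08, -0.028, 0, 0, 0, 0.0056], [0.1333, -0.0467, 0, 0, 0, 0.01], [0.1867, -0.0667, 0, 0, 0, 0.01], [0.24, -0.0853, 0, 0, 0, 0.01], [0.2933, -0.104, 0, 0, 0, 0.01], [0.34, -0.1213, 0, 0, 0, 0.01], [0.3733, -0.1333, 0, 0, 0, 0.01]],
  ],
)

```text
time_s: 12.53
position: [0.4331, 0.2894, 0.1021]
tcp_rot: [[0.362, 0.932, -0.003], [0.932, -0.362, -0.0], [-0.001, -0.003, -1.0]]
force: [1.3, 0.2, -6.5]
opening: 0.549
grasp_force: 30.0
```

Scaled: 0.03 m / 0.75 = 0.04, 0.02 m / 0.75 = 0.0267.

>>> play_rows(
  motion=[
    [[0.02, -0.0067, 0, 0, 0, 0], [0.02, -0.0067, 0.0267, 0, 0, 0], [0.02, -0.0067, 0.04, 0, 0, 0], [0.02, -0.0067, 0.04, 0, 0, 0]],
  ],
)

```text
time_s: 12.87
position: [0.4319, 0.3006, 0.0703]
tcp_rot: [[0.363, 0.932, -0.01], [0.932, -0.363, -0.004], [-0.008, -0.008, -1.0]]
force: [-0.2, -0.9, -6.0]
opening: 0.549
grasp_force: 30.0
```

```bash
python3 - <<'E'
from h import *
go(.4351,.3022,.0248,68.7)
E
python3 f1.py mat_round,.437,0,0,0 block_plane,.4424,.3208,158.7,.05
```

```text
t 12.87 pos [0.4319 0.3006 0.0703] yaw 68.7 row [0.003, 0.0027, 0.0455] [-0.4, 0.4, 0.0]
mat_round 0.4375 0.0003 -6.2 0.957
block_plane 0.4321 0.2999 162.8 0.3
```

Scaled: 0.049 m / 0.75 = 0.0653, 0.047 m / 0.75 = 0.0627.

>>> play_rows(
  motion=[
    [[0, 0, 0.02, 0, 0, 0], [0, 0, 0.04, 0, 0, 0], [0, 0, 0.056, 0, 0, 0], [0, 0, 0.0627, 0, 0, 0], [0, 0, 0.0653, 0, 0, 0], [0, 0, 0.0653, 0, 0, 0], [0, 0, 0.0653, 0, 0, 0]],
  ],
)

```text
time_s: 13.6
position: [0.4362, 0.3021, 0.026]
tcp_rot: [[0.364, 0.931, 0.001], [0.931, -0.364, 0.001], [0.001, 0.001, -1.0]]
force: [1.1, -0.3, -5.5]
opening: 0.552
grasp_force: 30.0
```

Run:
```python
from h import *
go(.4351,.3022,.0248,68.7);print(bot.read_state()["force"])
```

```text
t 13.6 pos [0.4362 0.3021 0.026 ] yaw 68.6 row [-0.0003, -0.0011, 0.0012] [0.1, -0.1, -0.1]
[ 1.14682332 -0.25631436 -5.45668699]
```

Scaled: 0.0015 m / 0.75 = 0.002, 0.001 m / 0.75 = 0.0013.

>>> play_rows(
  motion=[
    [[0, 0, 0.0013, 0, 0, 0], [0, -0.0007, 0.002, 0, 0, 0], [0, -0.0007, 0.002, 0, 0, 0]],
  ],
)

```text
time_s: 13.85
position: [0.4359, 0.3025, 0.0246]
tcp_rot: [[0.364, 0.931, 0.002], [0.931, -0.364, 0.001], [0.001, 0.002, -1.0]]
force: [0.6, -0.9, -2.3]
opening: 0.549
grasp_force: 30.0
```

Scaled: -0.11 m / 0.75 = -0.1467, -0.07 m / 0.75 = -0.0933.

>>> play_rows(
  motion=[
    [[0, 0, 0, 0, 0, 0], [0, 0, 0, 0, 0, 0], [0, 0, 0, 0, 0, 0], [0, 0, 0, 0, 0, 0], [0, 0, 0, 0, 0, 0], [0, 0, -0.04, 0, 0, 0], [0, 0, -0.0933, 0, 0, 0], [0, 0, -0.1467, 0, 0, 0]],
  ],
  fingers=0.087,
)

```text
time_s: 14.52
position: [0.434, 0.3018, 0.134]
tcp_rot: [[0.364, 0.931, -0.004], [0.931, -0.364, -0.001], [-0.003, -0.003, -1.0]]
force: [1.3, -0.1, -0.1]
opening: 0.983
grasp_force: 0.0
```

Run:
```python
from h import *
go(.587,.184,.075,68.7)
```

```text
t 14.52 pos [0.434  0.3018 0.134 ] yaw 68.7 row [-0.054, 0.1855, 0.0587] [-0.2, 0.1, -0.0]
```

```bash
python3 f1.py tape_roll,.587,.184,0,.006; python3 -c "
import cv2;i=cv2.imread('pics/last.png')[100:270,60:330];cv2.imwrite('pics/l1.png',cv2.resize(i,(800,504),interpolation=cv2.INTER_CUBIC))"
```

```text
tape_roll 0.5867 0.1843 14.1 0.956
```

View pics/l1.png

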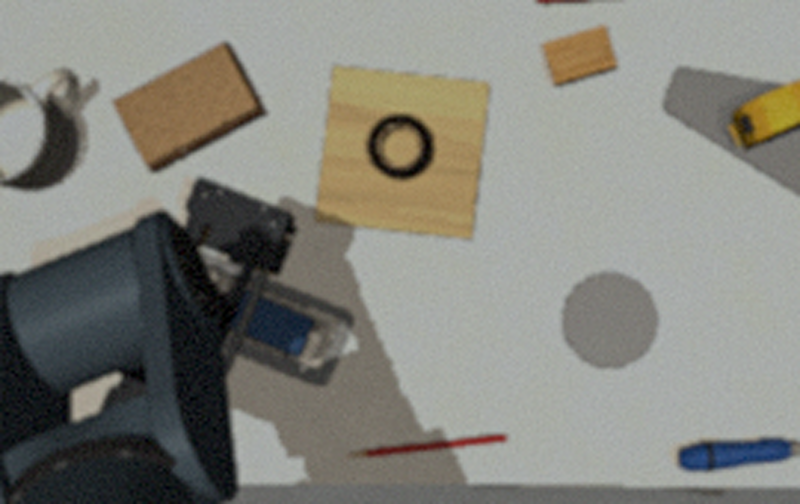

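>>> play_rows(
  motion=[
    [[-0.0727, 0.2453, 0.078, 0, 0, 0], [-0.0727, 0.2453, 0.078, 0, 0, 0], [-0.0727, 0.2453, 0.078, 0, 0, 0], [-0.0727, 0.2453, 0.078, 0, 0, 0], [-0.0727, 0.2453, 0.078, 0, 0, 0], [-0.0727, 0.2453, 0.078, 0, 0, 0], [-0.0727, 0.2453, 0.078, 0, 0, 0], [-0.0727, 0.2453, 0.078, 0, 0, 0]],
  ],
)

```text
time_s: 15.28
position: [0.5853, 0.1845, 0.0745]
tcp_rot: [[0.364, 0.931, -0.003], [0.931, -0.364, -0.0], [-0.001, -0.003, -1.0]]
force: [0.6, -0.4, 0.5]
opening: 1.0
grasp_force: 0.0
```

Run:
```python
from h import *
imaging.capture("scene");go(.5865,.184,.025,68.7)
```

```text
t 15.33 pos [0.585  0.1851 0.0749] yaw 68.7 row [-0.0005, 0.0019, 0.0499] [-0.1, 0.1, 0.0]
```

Scaled: 0.0505 m / 0.75 = 0.0673, 0.025 m / 0.75 = 0.0333.

>>> play_rows(
  motion=[
    [[0, 0.0013, 0.0333, 0, 0, 0], [0, 0.0013, 0.0573, 0, 0, 0], [0, 0.0013, 0.0673, 0, 0, 0], [0, 0.0013, 0.0673, 0, 0, 0], [0, 0.0013, 0.0673, 0, 0, 0]],
  ],
)

```text
time_s: 15.75
position: [0.5867, 0.1853, 0.0252]
tcp_rot: [[0.362, 0.932, -0.0], [0.932, -0.362, 0.0], [-0.0, -0.0, -1.0]]
force: [0.2, 0.0, -0.6]
opening: 1.001
grasp_force: 0.0
```

>>> play_rows(
  motion=[
    [[0, 0, 0, 0, 0, 0], [0, 0, 0, 0, 0, 0], [0, 0, 0, 0, 0, 0], [0, 0, 0, 0, 0, 0], [0, 0, 0, 0, 0, 0], [0, 0, 0, 0, 0, 0], [0, 0, -0.04, 0, 0, 0], [0, 0, -0.08, 0, 0, 0]],
  ],
  fingers=0.0,
)

```text
time_s: 16.42
position: [0.5857, 0.1838, 0.0833]
tcp_rot: [[0.364, 0.931, -0.006], [0.931, -0.364, -0.001], [-0.003, -0.005, -1.0]]
force: [0.9, -0.3, -0.2]
opening: 0.636
grasp_force: 30.0
```

Scaled: -0.225 m / 0.75 = -0.3, -0.006 m / 0.75 = -0.008.

>>> play_rows(
  motion=[
    [[-0.0267, -0.008, 0, 0, 0, 0], [-0.3, -0.096, 0, 0, 0, 0], [-0.3, -0.096, 0, 0, 0, 0], [-0.3, -0.096, 0, 0, 0, 0], [-0.3, -0.096, 0, 0, 0, 0], [-0.3, -0.096, 0, 0, 0, 0], [-0.3, -0.096, 0, 0, 0, 0], [-0.3, -0.096, 0, 0, 0, 0]],
  ],
)

```text
time_s: 17.08
position: [0.4368, -0.0007, 0.085]
tcp_rot: [[0.368, 0.93, -0.002], [0.93, -0.368, 0.001], [-0.0, -0.002, -1.0]]
force: [0.0, -0.8, 0.5]
opening: 0.635
grasp_force: 30.0
```

Run:
```python
from h import *
imaging.capture("scene");go(.4375,.0003,.0225,68.7)
```

```text
t 17.13 pos [0.4389 0.     0.085 ] yaw 68.5 row [-0.0003, -0.0015, 0.0625] [0.0, -0.0, -0.2]
```

Lower, release, rise, and check from above.

Scaled: 0.0625 m / 0.75 = 0.0833, 0.06 m / 0.75 = 0.08.

>>> play_rows(
  motion=[
    [[0, 0, 0.04, 0, 0, 0], [0, 0, 0.0667, 0, 0, 0], [0, -0.0007, 0.08, 0, 0, 0], [0, -0.0007, 0.0833, 0, 0, 0], [0, -0.0007, 0.0833, 0, 0, 0], [0, -0.0007, 0.0833, 0, 0, 0]],
  ],
)

```text
time_s: 17.63
position: [0.4402, 0.0019, 0.0223]
tcp_rot: [[0.362, 0.932, 0.002], [0.932, -0.362, -0.0], [0.0, 0.002, -1.0]]
force: [0.3, -0.2, -1.4]
opening: 0.638
grasp_force: 30.0
```

Scaled: -0.11 m / 0.75 = -0.1467, -0.07 m / 0.75 = -0.0933.

>>> play_rows(
  motion=[
    [[0, 0, 0, 0, 0, 0], [0, 0, 0, 0, 0, 0], [0, 0, 0, 0, 0, 0], [0, 0, 0, 0, 0, 0], [0, 0, 0, 0, 0, 0], [0, 0, -0.04, 0, 0, 0], [0, 0, -0.0933, 0, 0, 0], [0, 0, -0.1467, 0, 0, 0]],
  ],
  fingers=0.087,
)

```text
time_s: 18.3
position: [0.437, 0.0012, 0.1326]
tcp_rot: [[0.364, 0.931, -0.004], [0.931, -0.364, 0.001], [-0.0, -0.004, -1.0]]
force: [1.6, -0.4, -0.8]
opening: 0.995
grasp_force: 0.0
```

```bash
python3 f1.py mat_long,.442,.321,-21.3,0,block_plane block_plane,.4424,.3208,158.7,.003 tape_measure,.615,-.139,-155,.003; python3 -c "
from h import *
go(.616,-.14,.12,25)"
```

```text
mat_long 0.4427 0.3216 -21.7 0.891
block_plane 0.4439 0.3166 158.4 0.931
tape_measure 0.6152 -0.1393 -155.7 0.862
t 18.5 pos [0.4389 0.0008 0.1336] yaw 68.7 row [-0.0668, 0.2161, 0.0143] [0.2, -0.1, 43.7]
```

Scaled: 0.2165 m / 0.75 = 0.2887, -0.0655 m / 0.75 = -0.0873, -46 degrees / 180 = -0.2556.

>>> play_rows(
  motion=[
    [[-0.0873, 0.2887, 0.0187, 0, 0, -0.2556], [-0.0873, 0.2887, 0.0187, 0, 0, -0.2556], [-0.0873, 0.2887, 0.0187, 0, 0, -0.2556], [-0.0873, 0.2887, 0.0187, 0, 0, -0.2556], [-0.0873, 0.2887, 0.0187, 0, 0, -0.2556], [-0.0873, 0.2887, 0.0187, 0, 0, -0.2556], [-0.0873, 0.2887, 0.0187, 0, 0, -0.2556], [-0.0873, 0.2887, 0.0187, 0, 0, -0.2556]],
  ],
)

```text
time_s: 19.17
position: [0.6156, -0.1396, 0.1154]
tcp_rot: [[-0.417, 0.909, -0.004], [0.909, 0.417, 0.002], [0.003, -0.003, -1.0]]
force: [-1.2, 0.2, -0.6]
opening: 0.998
grasp_force: 0.0
```

```bash
python3 f1.py mat_round,.4375,.0003,0,0,tape_roll tape_roll,.4375,.0003,0,.003 mat_long,.442,.321,-21.3,0,block_plane block_plane,.4424,.3208,158.7,.003; python3 -c "
from h import *
go(.6155,-.139,.036,115)
i=cv2.imread('pics/last.png')[110:270,80:350];cv2.imwrite('pics/l2.png',cv2.resize(i,(800,474),interpolation=cv2.INTER_CUBIC))"
```

```text
mat_round 0.4375 0.0003 -11.5 0.0
tape_roll fail OpenCV(4.12.0) /io/opencv/modules/core/src/count_non_zero.dispatch.cpp:156: error: (-215:Assertion failed) src.channels() == 1 && src.dims == 2 in function 'findNonZero'

mat_long 0.4464 0.333 -20.7 0.594
block_plane 0.4453 0.3212 158.6 0.875
t 19.42 pos [ 0.615  -0.1378  0.1176] yaw 114.7 row [-0.0014, 0.0001, 0.0816] [-0.1, -0.1, -0.3]
```

View pics/l2.png

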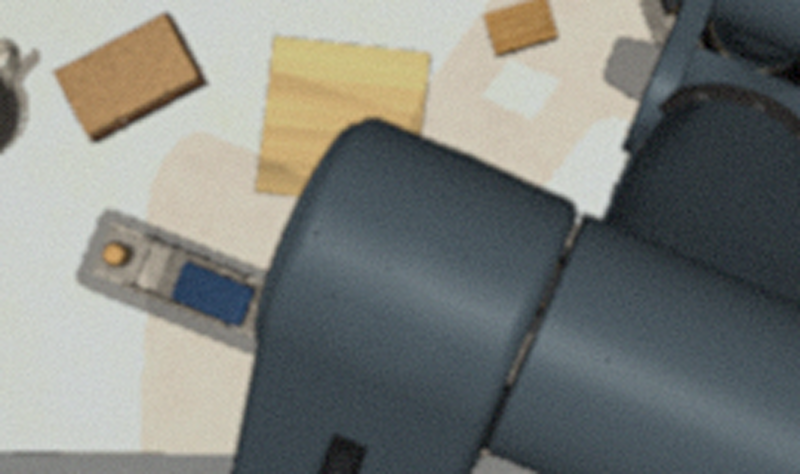

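The plane sits flat on the long mat with even margins (knob at 115,255). The arm hides the roll. Next is the tape measure.

Scaled: 0.081 m / 0.75 = 0.108, 0.075 m / 0.75 = 0.1, -0.3 degrees / 180 = -0.0017.

>>> play_rows(
  motion=[
    [[0, 0, 0.04, 0, 0, -0.0017], [0, 0, 0.0733, 0, 0, -0.0017], [0, 0, 0.1, 0, 0, -0.0017], [0, 0, 0.108, 0, 0, -0.0017], [0, 0, 0.108, 0, 0, -0.0017], [0, 0, 0.108, 0, 0, -0.0017]],
  ],
)

```text
time_s: 19.92
position: [0.6163, -0.1385, 0.0379]
tcp_rot: [[-0.422, 0.906, 0.0], [0.906, 0.422, -0.0], [-0.0, 0.0, -1.0]]
force: [0.3, -0.2, 1.0]
opening: 0.999
grasp_force: 0.0
```

>>> play_rows(
  motion=[
    [[0, 0, 0, 0, 0, 0], [0, 0, 0, 0, 0, 0], [0, 0, 0, 0, 0, 0], [0, 0, 0, 0, 0, 0], [0, 0, 0, 0, 0, 0], [0, 0, 0, 0, 0, 0], [0, 0, 0, 0, 0, 0], [0, 0, 0, 0, 0, 0]],
  ],
  fingers=0.0,
)

```text
time_s: 20.58
position: [0.6161, -0.1387, 0.0374]
tcp_rot: [[-0.422, 0.906, 0.0], [0.906, 0.422, -0.0], [-0.0, 0.0, -1.0]]
force: [0.3, -0.5, -0.5]
opening: 0.48
grasp_force: 0.0
```

Scaled: -0.08 m / 0.75 = -0.1067, -0.06 m / 0.75 = -0.08.

>>> play_rows(
  motion=[
    [[0, 0, -0.0267, 0, 0, 0], [0, 0, -0.0533, 0, 0, 0], [0, 0, -0.08, 0, 0, 0], [0, 0, -0.1067, 0, 0, 0], [0, 0, -0.1067, 0, 0, 0], [0, 0, -0.1067, 0, 0, 0]],
  ],
)

```text
time_s: 21.08
position: [0.6166, -0.1389, 0.1179]
tcp_rot: [[-0.422, 0.906, 0.002], [0.906, 0.422, -0.001], [-0.001, 0.001, -1.0]]
force: [-0.1, 0.6, -2.5]
opening: 0.388
grasp_force: 30.0
```

Run:
```python
from h import *
go(.5855,.1845,.119,106.6)
```

```text
t 21.08 pos [ 0.6166 -0.1389  0.1179] yaw 115.0 row [0.3063, 0.1084, -0.0014] [0.1, 0.1, 8.4]
```

Scaled: 0.306 m / 0.75 = 0.408, 0.1085 m / 0.75 = 0.1447, 8.4 degrees / 180 = 0.0467.

>>> play_rows(
  motion=[
    [[0.0267, 0.0093, 0, 0, 0, 0], [0.408, 0.1447, 0, 0, 0, 0.0467], [0.408, 0.1447, 0, 0, 0, 0.0467], [0.408, 0.1447, 0, 0, 0, 0.0467], [0.408, 0.1447, 0, 0, 0, 0.0467], [0.408, 0.1447, 0, 0, 0, 0.0467], [0.408, 0.1447, 0, 0, 0, 0.0467], [0.408, 0.1447, 0, 0, 0, 0.0467]],
  ],
)

```text
time_s: 21.75
position: [0.5845, 0.1736, 0.1151]
tcp_rot: [[-0.285, 0.959, -0.004], [0.959, 0.285, -0.0], [0.001, -0.004, -1.0]]
force: [2.2, -1.1, -1.8]
opening: 0.388
grasp_force: 30.0
```

Run:
```python
from h import *
s=bot.read_state();go(.5855,.1845,.119,106.6)
d=imaging.capture("scene");m=mask("scene","tape_measure");ys,xs=np.nonzero(m);print(len(ys),ys.max(),xs.min(),xs.max())
p=s["position"]
for h in(.03,.04,.05,.06,.07):
    r=render(d,"tape_measure",(p[0],p[1],np.radians(16.6)),p[2]-h);yy,xx=np.nonzero(r);print(h,yy.max()/4,xx.min()/4,xx.max()/4)
x=int(xs.mean());y=int(ys.mean());i=d["frame"][max(0,y-70):y+70,max(0,x-90):x+90,::-1];cv2.imwrite("pics/h1.png",cv2.resize(i,None,fx=3,fy=3));print(x,y)
```

```text
t 21.75 pos [0.5845 0.1736 0.1151] yaw 106.6 row [0.0102, 0.0041, -0.0039] [-0.2, -0.0, -0.0]
617 208 180 207
0.03 203.5 175.25 207.0
0.04 206.75 175.5 207.25
0.05 210.0 176.0 207.5
0.06 213.25 176.5 207.75
0.07 216.5 177.0 208.0
191 191
```

View pics/h1.png

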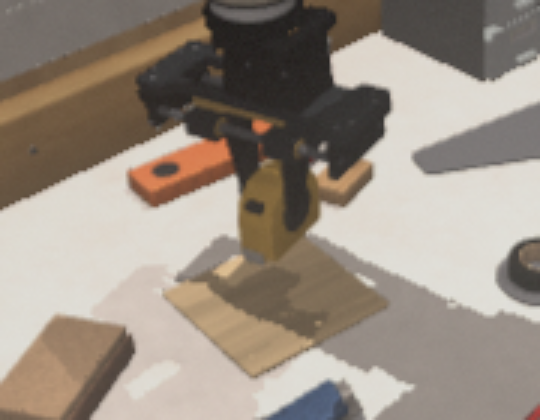

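The measure hangs upright over the plywood, with its bottom about 45 mm below the TCP, because the grip closed late. I'll lower it in steps and watch the force.

Scaled: 0.06 m / 0.75 = 0.08, 0.058 m / 0.75 = 0.0773.

>>> play_rows(
  motion=[
    [[0, 0, 0, 0, 0, 0], [0, 0, 0.04, 0, 0, 0], [0, 0, 0.0667, 0, 0, 0], [0, 0, 0.0773, 0, 0, 0], [0, 0, 0.08, 0, 0, 0], [0, 0, 0.08, 0, 0, 0]],
  ],
)

```text
time_s: 22.35
position: [0.5853, 0.17, 0.0583]
tcp_rot: [[-0.283, 0.959, -0.004], [0.959, 0.283, -0.001], [0.001, -0.004, -1.0]]
force: [-4.7, -0.1, 8.7]
opening: 0.389
grasp_force: 30.0
```

Scaled: 0.003 m / 0.75 = 0.004, 0.001 m / 0.75 = 0.0013.

>>> play_rows(
  motion=[
    [[0, 0, 0.0013, 0, 0, 0], [0, 0, 0.0027, 0, 0, 0], [0, 0, 0.004, 0, 0, 0], [0, 0, 0.004, 0, 0, 0]],
  ],
)

```text
time_s: 22.68
position: [0.5853, 0.17, 0.0583]
tcp_rot: [[-0.283, 0.959, -0.003], [0.959, 0.283, -0.001], [0.0, -0.003, -1.0]]
force: [-7.6, -1.0, 27.0]
opening: 0.389
grasp_force: 30.0
```

>>> play_rows(
  motion=[
    [[0, 0, 0.0013, 0, 0, 0], [0, 0, 0.0027, 0, 0, 0], [0, 0, 0.004, 0, 0, 0], [0, 0, 0.004, 0, 0, 0]],
  ],
)

```text
time_s: 23.02
position: [0.5854, 0.1701, 0.0582]
tcp_rot: [[-0.284, 0.959, -0.003], [0.959, 0.284, -0.001], [-0.0, -0.003, -1.0]]
force: [-11.5, -2.6, 43.4]
opening: 0.387
grasp_force: 30.1
```

Contact came at z≈0.0585. Back off and release.

Scaled: -0.0065 m / 0.75 = -0.0087, -0.003 m / 0.75 = -0.004.

>>> play_rows(
  motion=[
    [[0, 0, -0.004, 0, 0, 0], [0, 0, -0.0087, 0, 0, 0], [0, 0, -0.0087, 0, 0, 0]],
  ],
)

```text
time_s: 23.27
position: [0.5872, 0.1704, 0.0586]
tcp_rot: [[-0.283, 0.959, 0.001], [0.959, 0.283, -0.0], [-0.0, 0.001, -1.0]]
force: [0.1, 0.6, -2.0]
opening: 0.389
grasp_force: 29.9
```

Scaled: -0.07 m / 0.75 = -0.0933, -0.03 m / 0.75 = -0.04.

>>> play_rows(
  motion=[
    [[0, 0, 0, 0, 0, 0], [0, 0, 0, 0, 0, 0], [0, 0, 0, 0, 0, 0], [0, 0, 0, 0, 0, 0], [0, 0, 0, 0, 0, 0], [0, 0, 0, 0, 0, 0], [0, 0, -0.04, 0, 0, 0], [0, 0, -0.0933, 0, 0, 0]],
  ],
  fingers=0.087,
)

```text
time_s: 23.93
position: [0.5834, 0.1715, 0.1247]
tcp_rot: [[-0.285, 0.958, -0.01], [0.958, 0.285, -0.001], [0.002, -0.01, -1.0]]
force: [1.7, -0.5, 0.4]
opening: 0.91
grasp_force: 0.0
```

```bash
python3 f1.py mat_wedge,.611,-.1365,-20.5,0 spring_clamp,.458,-.3105,-217.5,.003 mat_round,.4375,.0003,0,0,tape_roll tape_roll,.4375,.0003,0,.003
python3 - <<'E'
from h import *
p=np.radians(-217.5);g=np.array([.458,-.3105])+.02*np.array([-np.sin(p),np.cos(p)]);print(g)
go(.5,-.1,.15,52.5);go(g[0],g[1],.12,52.5)
E
```

```text
mat_wedge 0.6117 -0.1364 -20.2 0.948
spring_clamp 0.4589 -0.3099 -219.2 0.811
mat_round 0.4381 0.0007 3.0 0.881
tape_roll 0.4412 0.0005 2.5 0.967
[ 0.44582477 -0.32636707]
t 24.18 pos [0.5862 0.1719 0.128 ] yaw 106.6 row [-0.236, -0.1602, -0.022] [-0.0, 0.0, 54.1]
t 24.18 pos [0.5862 0.1719 0.128 ] yaw 106.6 row [-0.4375, -0.2768, 0.008] [-0.0, 0.0, 54.1]
```

Run:
```python
from h import *
d=imaging.capture("top")
for P in([.4458,-.3264,.02],[.458-.0475,-.3105-.0619-.0,.015]):
    q=d["camera_matrix"]@(d["R"]@np.array(P)+d["t"]);print(q[:2]/q[2])
m=mask("top","spring_clamp");ys,xs=np.nonzero(m)
i=d["frame"][160:235,340:430,::-1].copy();i=cv2.resize(i,None,fx=7,fy=7,interpolation=cv2.INTER_CUBIC)
mm=cv2.resize(m[160:235,340:430],None,fx=7,fy=7,interpolation=cv2.INTER_NEAREST)
cv2.drawContours(i,cv2.findContours(mm,0,1)[0],-1,(0,0,255),1);cv2.imwrite("pics/cl.png",i)
```

```text
[393.48561065 204.98994961]
[411.07219064 218.92759982]Traceback (most recent call last):
  File "<stdin>", line 5, in <module>
    return _wrapfunc(a, 'nonzero')
    return _wrapit(obj, method, *args, **kwds)
    result = getattr(arr, method)(*args, **kwds)
ValueError: Calling nonzero on 0d arrays is not allowed. Use np.atleast_1d(scalar).nonzero() instead.
```

Run:
```python
from h import *
f=cv2.imread("pics/last.png")
i=cv2.resize(f[160:235,340:430],None,fx=7,fy=7,interpolation=cv2.INTER_CUBIC);cv2.imwrite("pics/cl.png",i)
```

```text
(no output)
```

View pics/cl.png

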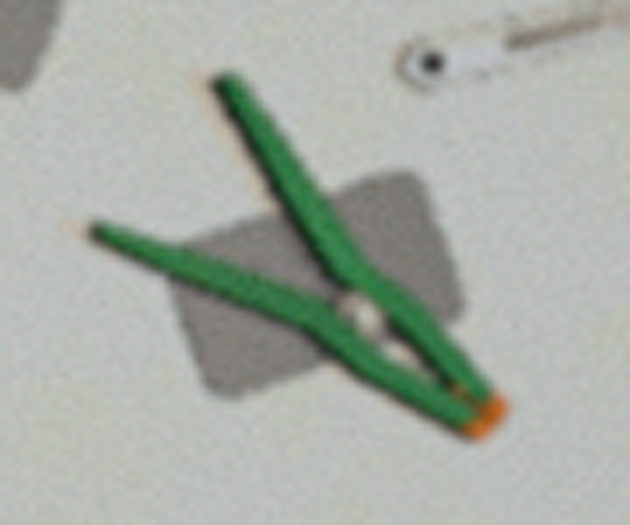

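The clamp's handle ends are at (225,75) and (93,230), the pivot at (362,312) and the jaws at (488,417). That gives phi≈-218.8°.

```bash
cat >> h.py <<'E'
def back(d,u,v,z):
    r=d["R"].T@np.linalg.solve(d["camera_matrix"],[u,v,1.]);c=-d["R"].T@d["t"];return (c+r*(z-c[2])/r[2])[:2]
E
python3 - <<'E'
from h import *
d=imaging.capture("top")
print(back(d,391.9,205.1,.02),back(d,386.2,200.7,.018))
go(.5,-.1,.13,51.2);go(.446,-.3235,.12,51.2)
E
```

```text
[ 0.44549177 -0.3223481 ] [ 0.45670762 -0.30839751]
t 24.33 pos [0.5853 0.1718 0.1265] yaw 106.6 row [-0.2361, -0.1593, -0.0032] [-0.2, 0.1, 55.4]
t 24.33 pos [0.5853 0.1718 0.1265] yaw 106.6 row [-0.4349, -0.2748, 0.007] [-0.2, 0.1, 55.4]
```

Scaled: -0.435 m / 0.75 = -0.58, -0.275 m / 0.75 = -0.3667, 55.4 degrees / 180 = 0.3078.

>>> play_rows(
  motion=[
    [[-0.58, -0.3667, 0, 0, 0, 0.3078], [-0.58, -0.3667, 0, 0, 0, 0.3078], [-0.58, -0.3667, 0, 0, 0, 0.3078], [-0.58, -0.3667, 0, 0, 0, 0.3078], [-0.58, -0.3667, 0, 0, 0, 0.3078], [-0.58, -0.3667, 0, 0, 0, 0.3078], [-0.58, -0.3667, 0, 0, 0, 0.3078], [-0.58, -0.3667, 0, 0, 0, 0.3078]],
  ],
)

```text
time_s: 25.0
position: [0.4947, -0.1504, 0.1268]
tcp_rot: [[0.631, 0.776, -0.002], [0.776, -0.631, 0.001], [-0.0, -0.002, -1.0]]
force: [0.3, -0.3, 0.7]
opening: 1.0
grasp_force: 0.0
```

Run:
```python
from h import *
go(.4457,-.3235,.07,51.2)
```

```text
t 25.0 pos [ 0.4947 -0.1504  0.1268] yaw 50.9 row [-0.1651, 0.0714, 0.0567] [-0.1, 0.0, -0.3]
```

Scaled: -0.165 m / 0.75 = -0.22, 0.0712 m / 0.75 = 0.0949.

>>> play_rows(
  motion=[
    [[-0.22, 0.0949, 0.076, 0, 0, 0], [-0.22, 0.0949, 0.076, 0, 0, 0], [-0.22, 0.0949, 0.076, 0, 0, 0], [-0.22, 0.0949, 0.076, 0, 0, 0], [-0.22, 0.0949, 0.076, 0, 0, 0], [-0.22, 0.0949, 0.076, 0, 0, 0], [-0.22, 0.0949, 0.076, 0, 0, 0], [-0.22, 0.0949, 0.076, 0, 0, 0]],
  ],
)

```text
time_s: 25.67
position: [0.4476, -0.3209, 0.0702]
tcp_rot: [[0.627, 0.779, -0.002], [0.779, -0.627, 0.002], [0.001, -0.003, -1.0]]
force: [0.3, 0.6, -0.6]
opening: 1.001
grasp_force: 0.0
```

Run:
```python
from h import *
imaging.capture("scene");go(.4457,-.3235,.022,51.2)
```

```text
t 25.72 pos [ 0.4479 -0.3205  0.0705] yaw 51.2 row [-0.0038, 0.0003, 0.0485] [-0.1, -0.0, 0.0]
```

Scaled: 0.0482 m / 0.75 = 0.0643, -0.002 m / 0.75 = -0.0027.

>>> play_rows(
  motion=[
    [[-0.0027, 0, 0.0333, 0, 0, 0], [-0.0027, 0, 0.0533, 0, 0, 0], [-0.0027, 0, 0.062, 0, 0, 0], [-0.0027, 0, 0.0643, 0, 0, 0], [-0.0027, 0, 0.0643, 0, 0, 0]],
  ],
)

```text
time_s: 26.13
position: [0.4472, -0.3226, 0.0227]
tcp_rot: [[0.626, 0.78, -0.0], [0.78, -0.626, 0.001], [0.0, -0.001, -1.0]]
force: [-0.9, -1.4, 0.5]
opening: 1.0
grasp_force: 0.0
```

>>> play_rows(
  motion=[
    [[0, 0, 0, 0, 0, 0], [0, 0, 0, 0, 0, 0], [0, 0, 0, 0, 0, 0], [0, 0, 0, 0, 0, 0], [0, 0, 0, 0, 0, 0], [0, 0, 0, 0, 0, 0], [0, 0, 0, 0, 0, 0], [0, 0, 0, 0, 0, 0]],
  ],
  fingers=0.0,
)

```text
time_s: 26.8
position: [0.4469, -0.3238, 0.0227]
tcp_rot: [[0.627, 0.779, 0.0], [0.779, -0.627, -0.0], [-0.0, 0.0, -1.0]]
force: [-0.8, 0.6, 0.4]
opening: 0.481
grasp_force: 0.0
```

>>> play_rows(
  motion=[
    [[0, 0, 0, 0, 0, 0], [0, 0, 0, 0, 0, 0], [0, 0, 0, 0, 0, 0], [0, 0, 0, 0, 0, 0]],
  ],
)

```text
time_s: 27.13
position: [0.4467, -0.3235, 0.0226]
tcp_rot: [[0.627, 0.779, -0.001], [0.779, -0.627, 0.001], [0.0, -0.001, -1.0]]
force: [-0.5, 0.3, -0.0]
opening: 0.386
grasp_force: 29.9
```

>>> play_rows(
  motion=[
    [[0, 0, -0.0267, 0, 0, 0], [0, 0, -0.0667, 0, 0, 0], [0, 0, -0.1067, 0, 0, 0], [0, 0, -0.1067, 0, 0, 0], [0, 0, -0.1067, 0, 0, 0]],
  ],
)

```text
time_s: 27.55
position: [0.4479, -0.3247, 0.1043]
tcp_rot: [[0.627, 0.779, 0.003], [0.779, -0.627, -0.003], [-0.001, 0.005, -1.0]]
force: [1.2, 0.2, -0.9]
opening: 0.384
grasp_force: 29.9
```

Run:
```python
from h import *
# clamp y axis dir = phi+90; wedge phi -20.3 -> dir 69.7; at pick clamp y dir = -128.8 = tool yaw 51.2 - 180
a=69.7-180
t=np.radians(69.7);g=np.array([.6115,-.1364])+.0195*np.array([np.cos(t),np.sin(t)]);print(g)
go(g[0],g[1],.102,a)
```

```text
[ 0.61826525 -0.11811117]
t 27.55 pos [ 0.4479 -0.3247  0.1043] yaw 51.2 row [0.2678, 0.0032, 0.0021] [0.1, -0.4, 161.5]
```

The wrist can't reach the wedge yaw with this grasp: q6 would be about 189°, past its limit. So I'll turn the clamp ~125° above the short mat, set it down there, and regrip it with the tool turned half round.

Scaled: 57 degrees / 180 = 0.3167.

>>> play_rows(
  motion=[
    [[0, 0, 0, 0, 0, 0.3167], [0, 0, 0, 0, 0, 0.3167], [0, 0, 0, 0, 0, 0.3167], [0, 0, 0, 0, 0, 0.3167], [0, 0, 0, 0, 0, 0.3167], [0, 0, 0, 0, 0, 0.3167], [0, 0, 0, 0, 0, 0.3167], [0, 0, 0, 0, 0, 0.3167]],
  ],
)

```text
time_s: 28.22
position: [0.4461, -0.3228, 0.1008]
tcp_rot: [[0.994, -0.108, -0.002], [-0.108, -0.994, 0.003], [-0.003, -0.002, -1.0]]
force: [-0.1, 1.0, -0.9]
opening: 0.384
grasp_force: 29.9
```

Scaled: 57 degrees / 180 = 0.3167.

>>> play_rows(
  motion=[
    [[0, 0, 0, 0, 0, 0.3167], [0, 0, 0, 0, 0, 0.3167], [0, 0, 0, 0, 0, 0.3167], [0, 0, 0, 0, 0, 0.3167], [0, 0, 0, 0, 0, 0.3167], [0, 0, 0, 0, 0, 0.3167], [0, 0, 0, 0, 0, 0.3167], [0, 0, 0, 0, 0, 0.3167]],
  ],
)

```text
time_s: 28.88
position: [0.4461, -0.3228, 0.1009]
tcp_rot: [[0.451, -0.892, -0.002], [-0.892, -0.451, 0.003], [-0.003, 0.001, -1.0]]
force: [-0.2, 0.3, -1.8]
opening: 0.382
grasp_force: 29.9
```

Scaled: 0.05 m / 0.75 = 0.0667, 0.04 m / 0.75 = 0.0533, 11 degrees / 180 = 0.0611.

>>> play_rows(
  motion=[
    [[0, 0, 0.0267, 0, 0, 0.0333], [0, 0, 0.0533, 0, 0, 0.0611], [0, 0, 0.0667, 0, 0, 0.0611], [0, 0, 0.0667, 0, 0, 0.0611]],
  ],
)

```text
time_s: 29.22
position: [0.445, -0.3217, 0.0493]
tcp_rot: [[0.281, -0.96, -0.005], [-0.96, -0.281, 0.006], [-0.007, 0.003, -1.0]]
force: [-0.6, -0.5, -1.1]
opening: 0.382
grasp_force: 29.9
```

Run:
```python
from h import *
go(.447,-.3237,.0232,-73.8);print(np.round(bot.read_state()["joint_positions"],1))
```

```text
t 29.22 pos [ 0.445  -0.3217  0.0493] yaw -73.7 row [0.0026, -0.0015, 0.0261] [0.2, 0.4, 0.1]
[-47.5  41.3 100.6   0.   38.6 116.2]
```

Scaled: 0.0292 m / 0.75 = 0.0389, 0.027 m / 0.75 = 0.036.

>>> play_rows(
  motion=[
    [[0, 0, 0.0133, 0, 0, 0], [0, 0, 0.0267, 0, 0, 0], [0, 0, 0.036, 0, 0, 0], [0, 0, 0.0389, 0, 0, 0], [0, 0, 0.0389, 0, 0, 0]],
  ],
)

```text
time_s: 29.63
position: [0.4467, -0.3236, 0.0231]
tcp_rot: [[0.279, -0.96, -0.0], [-0.96, -0.279, 0.001], [-0.001, 0.0, -1.0]]
force: [-0.4, -0.1, 0.1]
opening: 0.39
grasp_force: 29.9
```

Scaled: -0.06 m / 0.75 = -0.08, -0.03 m / 0.75 = -0.04.

>>> play_rows(
  motion=[
    [[0, 0, 0, 0, 0, 0], [0, 0, 0, 0, 0, 0], [0, 0, 0, 0, 0, 0], [0, 0, 0, 0, 0, 0], [0, 0, 0, 0, 0, 0], [0, 0, 0, 0, 0, 0], [0, 0, -0.04, 0, 0, 0], [0, 0, -0.08, 0, 0, 0]],
  ],
  fingers=0.087,
)

```text
time_s: 30.3
position: [0.4457, -0.3225, 0.0824]
tcp_rot: [[0.278, -0.96, -0.004], [-0.96, -0.278, 0.004], [-0.005, 0.002, -1.0]]
force: [0.2, -0.4, 0.2]
opening: 0.907
grasp_force: 0.0
```

Scaled: -57 degrees / 180 = -0.3167.

>>> play_rows(
  motion=[
    [[0, 0, 0, 0, 0, -0.3167], [0, 0, 0, 0, 0, -0.3167], [0, 0, 0, 0, 0, -0.3167], [0, 0, 0, 0, 0, -0.3167], [0, 0, 0, 0, 0, -0.3167], [0, 0, 0, 0, 0, -0.3167], [0, 0, 0, 0, 0, -0.3167], [0, 0, 0, 0, 0, -0.3167]],
  ],
)

```text
time_s: 30.97
position: [0.4469, -0.3237, 0.0836]
tcp_rot: [[0.959, -0.284, 0.0], [-0.284, -0.959, -0.0], [0.0, 0.0, -1.0]]
force: [0.6, -0.3, 0.2]
opening: 1.001
grasp_force: 0.0
```

Scaled: -57 degrees / 180 = -0.3167.

>>> play_rows(
  motion=[
    [[0, 0, 0, 0, 0, -0.3167], [0, 0, 0, 0, 0, -0.3167], [0, 0, 0, 0, 0, -0.3167], [0, 0, 0, 0, 0, -0.3167], [0, 0, 0, 0, 0, -0.3167], [0, 0, 0, 0, 0, -0.3167], [0, 0, 0, 0, 0, -0.3167], [0, 0, 0, 0, 0, -0.3167]],
  ],
)

```text
time_s: 31.63
position: [0.4469, -0.3237, 0.0836]
tcp_rot: [[0.76, 0.65, 0.0], [0.65, -0.76, -0.0], [0.0, 0.0, -1.0]]
force: [-0.1, 0.4, -0.9]
opening: 0.995
grasp_force: 0.0
```

Scaled: -57 degrees / 180 = -0.3167.

>>> play_rows(
  motion=[
    [[0, 0, 0, 0, 0, -0.3167], [0, 0, 0, 0, 0, -0.3167], [0, 0, 0, 0, 0, -0.3167], [0, 0, 0, 0, 0, -0.3167], [0, 0, 0, 0, 0, -0.3167], [0, 0, 0, 0, 0, -0.3167], [0, 0, 0, 0, 0, -0.3167], [0, 0, 0, 0, 0, -0.3167]],
  ],
)

```text
time_s: 32.3
position: [0.4469, -0.3237, 0.0835]
tcp_rot: [[-0.131, 0.991, 0.0], [0.991, 0.131, 0.0], [0.0, 0.0, -1.0]]
force: [0.2, 0.6, 0.0]
opening: 0.998
grasp_force: 0.0
```

Run:
```python
from h import *
go(.4462,-.3229,.0227,106.3);print(np.round(bot.read_state()["joint_positions"],1))
```

```text
t 32.3 pos [ 0.4469 -0.3237  0.0835] yaw 97.5 row [0.0009, -0.0006, 0.0608] [0.0, 0.0, -8.8]
[-47.5  37.9  99.8   0.   42.3 -55. ]
```

Scaled: 0.0605 m / 0.75 = 0.0807, 0.0602 m / 0.75 = 0.0803, -8.8 degrees / 180 = -0.0489.

>>> play_rows(
  motion=[
    [[0, 0, 0, 0, 0, -0.0278], [0, 0, 0.0133, 0, 0, -0.0489], [0, 0, 0.0467, 0, 0, -0.0489], [0, 0, 0.0707, 0, 0, -0.0489], [0, 0, 0.0803, 0, 0, -0.0489], [0, 0, 0.0807, 0, 0, -0.0489], [0, 0, 0.0807, 0, 0, -0.0489]],
  ],
)

```text
time_s: 32.88
position: [0.4469, -0.3237, 0.023]
tcp_rot: [[-0.275, 0.961, -0.0], [0.961, 0.275, 0.0], [0.0, -0.0, -1.0]]
force: [0.2, -0.2, -0.3]
opening: 1.002
grasp_force: 0.0
```

>>> play_rows(
  motion=[
    [[0, 0, 0, 0, 0, 0], [0, 0, 0, 0, 0, 0], [0, 0, 0, 0, 0, 0], [0, 0, 0, 0, 0, 0], [0, 0, 0, 0, 0, 0], [0, 0, 0, 0, 0, 0], [0, 0, 0, 0, 0, 0], [0, 0, 0, 0, 0, 0]],
  ],
  fingers=0.0,
)

```text
time_s: 33.55
position: [0.4469, -0.3238, 0.0231]
tcp_rot: [[-0.275, 0.961, 0.0], [0.961, 0.275, -0.0], [-0.0, 0.0, -1.0]]
force: [0.0, -0.3, -0.1]
opening: 0.477
grasp_force: 0.0
```

Scaled: -0.08 m / 0.75 = -0.1067, -0.05 m / 0.75 = -0.0667.

>>> play_rows(
  motion=[
    [[0, 0, 0, 0, 0, 0], [0, 0, 0, 0, 0, 0], [0, 0, 0, 0, 0, 0], [0, 0, 0, 0, 0, 0], [0, 0, -0.0267, 0, 0, 0], [0, 0, -0.0667, 0, 0, 0], [0, 0, -0.1067, 0, 0, 0], [0, 0, -0.1067, 0, 0, 0]],
  ],
)

```text
time_s: 34.22
position: [0.4492, -0.326, 0.1076]
tcp_rot: [[-0.275, 0.961, 0.006], [0.961, 0.275, -0.007], [-0.008, 0.004, -1.0]]
force: [0.6, -0.4, -0.2]
opening: 0.384
grasp_force: 29.9
```

Run:
```python
from h import *
go(.6183,-.1181,.1035,69.7)
```

```text
t 34.22 pos [ 0.4492 -0.326   0.1076] yaw 106.0 row [0.1534, 0.2198, 0.0038] [0.4, 0.4, 36.3]
```

Scaled: 0.2212 m / 0.75 = 0.2949, 0.1505 m / 0.75 = 0.2007, 36.3 degrees / 180 = 0.2017.

>>> play_rows(
  motion=[
    [[0.0267, 0.04, 0, 0, 0, 0.0222], [0.2007, 0.2949, 0, 0, 0, 0.2017], [0.2007, 0.2949, 0, 0, 0, 0.2017], [0.2007, 0.2949, 0, 0, 0, 0.2017], [0.2007, 0.2949, 0, 0, 0, 0.2017], [0.2007, 0.2949, 0, 0, 0, 0.2017], [0.2007, 0.2949, 0, 0, 0, 0.2017], [0.2007, 0.2949, 0, 0, 0, 0.2017]],
  ],
)

```text
time_s: 34.88
position: [0.622, -0.1125, 0.1024]
tcp_rot: [[0.342, 0.94, 0.004], [0.94, -0.342, 0.001], [0.003, 0.003, -1.0]]
force: [0.5, -0.8, -0.5]
opening: 0.387
grasp_force: 29.9
```

Scaled: 0.05 m / 0.75 = 0.0667, 0.04 m / 0.75 = 0.0533.

>>> play_rows(
  motion=[
    [[0, 0, 0, 0, 0, 0], [0, 0, 0.0267, 0, 0, 0], [0, 0, 0.0533, 0, 0, 0], [0, 0, 0.0667, 0, 0, 0], [0, 0, 0.0667, 0, 0, 0], [0, 0, 0.0667, 0, 0, 0]],
  ],
)

```text
time_s: 35.38
position: [0.617, -0.119, 0.0522]
tcp_rot: [[0.349, 0.937, -0.002], [0.937, -0.349, 0.001], [-0.0, -0.002, -1.0]]
force: [0.3, 0.5, -1.3]
opening: 0.383
grasp_force: 29.9
```

```bash
python3 - <<'E'
from h import *
go(.6183,-.1181,.0235,69.7)
E
python3 f1.py mat_short,.458,-.308,16.6,0 tape_measure,.586,.171,16.6,.006
```

```text
t 35.38 pos [ 0.617  -0.119   0.0522] yaw 69.6 row [0.0013, 0.001, 0.0287] [-0.1, 0.0, -0.1]
mat_short 0.46 -0.3111 20.5 0.799
tape_measure fail unsupported operand type(s) for *: 'NoneType' and 'int'
```

Scaled: 0.0294 m / 0.75 = 0.0392, 0.029 m / 0.75 = 0.0387.

>>> play_rows(
  motion=[
    [[0, 0, 0.02, 0, 0, 0], [0.0007, 0.0007, 0.0333, 0, 0, 0], [0.0007, 0.0007, 0.0387, 0, 0, 0], [0.0007, 0.0007, 0.0392, 0, 0, 0], [0.0007, 0.0007, 0.0392, 0, 0, 0]],
  ],
)

```text
time_s: 35.95
position: [0.6185, -0.1178, 0.0237]
tcp_rot: [[0.347, 0.938, -0.001], [0.938, -0.347, 0.0], [-0.0, -0.001, -1.0]]
force: [-1.2, -0.5, 0.3]
opening: 0.386
grasp_force: 30.0
```

Scaled: -0.07 m / 0.75 = -0.0933, -0.03 m / 0.75 = -0.04.

>>> play_rows(
  motion=[
    [[0, 0, 0, 0, 0, 0], [0, 0, 0, 0, 0, 0], [0, 0, 0, 0, 0, 0], [0, 0, 0, 0, 0, 0], [0, 0, 0, 0, 0, 0], [0, 0, 0, 0, 0, 0], [0, 0, -0.04, 0, 0, 0], [0, 0, -0.0933, 0, 0, 0]],
  ],
  fingers=0.087,
)

```text
time_s: 36.62
position: [0.6158, -0.1168, 0.0904]
tcp_rot: [[0.348, 0.938, -0.009], [0.938, -0.347, 0.003], [0.0, -0.01, -1.0]]
force: [0.3, -0.2, 0.4]
opening: 0.905
grasp_force: 0.0
```

Run:
```python
from h import *
go(.586,.171,.125,106.3)
```

```text
t 36.62 pos [ 0.6158 -0.1168  0.0904] yaw 69.7 row [0.2596, -0.1283, -0.0333] [-0.5, -0.2, -36.6]
```

Scaled: 0.26 m / 0.75 = 0.3467, -0.13 m / 0.75 = -0.1733, -36.6 degrees / 180 = -0.2033.

>>> play_rows(
  motion=[
    [[0.04, -0.02, -0.0267, 0, 0, 0], [0.08, -0.04, -0.0427, 0, 0, -0.0389], [0.3467, -0.1733, -0.0427, 0, 0, -0.2033], [0.3467, -0.1733, -0.0427, 0, 0, -0.2033], [0.3467, -0.1733, -0.0427, 0, 0, -0.2033], [0.3467, -0.1733, -0.0427, 0, 0, -0.2033], [0.3467, -0.1733, -0.0427, 0, 0, -0.2033], [0.3467, -0.1733, -0.0427, 0, 0, -0.2033]],
  ],
)

```text
time_s: 37.28
position: [0.5856, 0.1764, 0.1257]
tcp_rot: [[-0.285, 0.959, -0.001], [0.959, 0.285, 0.002], [0.002, 0.0, -1.0]]
force: [-0.1, -0.2, -0.0]
opening: 0.999
grasp_force: 0.0
```

>>> play_rows(
  motion=[
    [[0, 0, 0, 0, 0, 0], [0, 0, 0, 0, 0, 0], [0, 0, 0, 0, 0, 0]],
  ],
)

```text
time_s: 37.53
position: [0.5874, 0.1704, 0.1256]
tcp_rot: [[-0.28, 0.96, 0.0], [0.96, 0.28, -0.001], [-0.001, -0.0, -1.0]]
force: [-0.1, 0.2, -0.6]
opening: 0.999
grasp_force: 0.0
```

```bash
python3 f1.py mat_wedge,.6115,-.1364,-20.3,0,spring_clamp spring_clamp,.6115,-.1364,-20.3,.003 mat_short,.458,-.309,17,0
python3 - <<'E'
from h import *
d=imaging.capture("scene");m=mask("scene","tape_measure");s=bot.read_state();go(.586,.171,.039,106.3)
cv2.imwrite("pics/s2.png",cv2.resize(d["frame"][130:270,90:270,::-1],None,fx=3,fy=3))
i=cv2.imread("pics/last.png");cv2.imwrite("pics/l3.png",cv2.resize(i[100:250,230:430],(800,600),interpolation=cv2.INTER_CUBIC))
E
```

```text
mat_wedge 0.6112 -0.1353 -21.2 0.855
spring_clamp 0.6158 -0.1362 -20.6 0.895
mat_short 0.4599 -0.3083 18.7 0.955
t 37.83 pos [0.5875 0.1699 0.1256] yaw 106.2 row [0.0015, -0.0012, 0.0866] [-0.0, 0.0, -0.1]
```

View pics/s2.png

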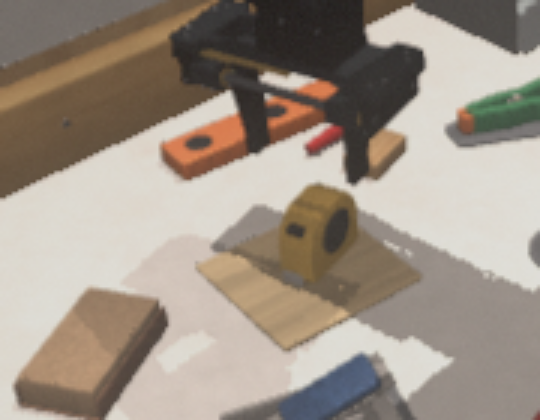

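View pics/l3.png

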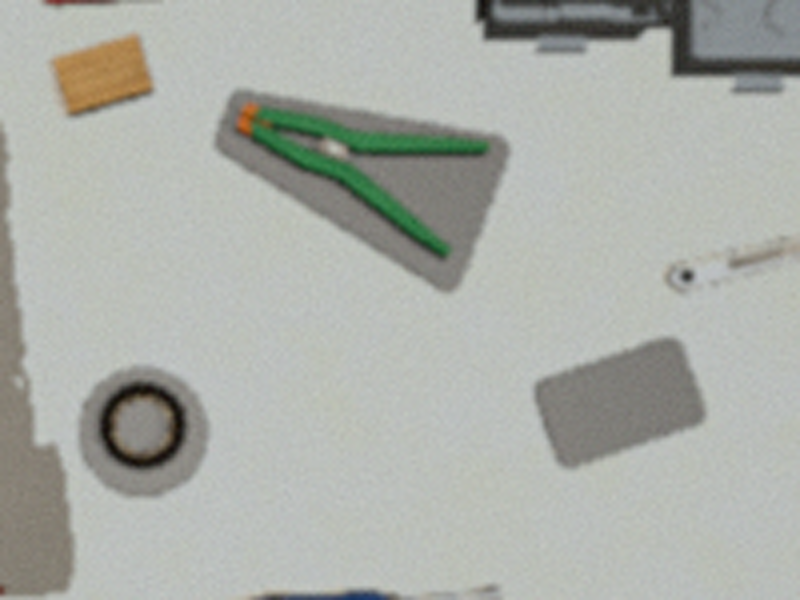

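The measure stands upright on the plywood. The clamp is on the wedge mat about 4 mm off sideways and the roll about 3 mm off, both towards +x. That points to a camera-to-robot offset of about +3.5 mm in x, so I'll allow for it. Now the tape measure goes to the short mat.

Scaled: 0.0866 m / 0.75 = 0.1155, 0.081 m / 0.75 = 0.108.

>>> play_rows(
  motion=[
    [[0, 0, 0.0467, 0, 0, 0], [0, 0, 0.0867, 0, 0, 0], [0, 0, 0.108, 0, 0, 0], [0, 0, 0.1155, 0, 0, 0], [0, 0, 0.1155, 0, 0, 0], [0, 0, 0.1155, 0, 0, 0]],
  ],
)

```text
time_s: 38.33
position: [0.5879, 0.1708, 0.0394]
tcp_rot: [[-0.28, 0.96, 0.001], [0.96, 0.28, 0.0], [-0.0, 0.001, -1.0]]
force: [0.7, 0.6, 0.8]
opening: 1.001
grasp_force: 0.0
```

>>> play_rows(
  motion=[
    [[0, 0, 0, 0, 0, 0], [0, 0, 0, 0, 0, 0], [0, 0, 0, 0, 0, 0], [0, 0, 0, 0, 0, 0], [0, 0, 0, 0, 0, 0], [0, 0, 0, 0, 0, 0], [0, 0, 0, 0, 0, 0], [0, 0, 0, 0, 0, 0]],
  ],
  fingers=0.0,
)

```text
time_s: 39.0
position: [0.5872, 0.1711, 0.0391]
tcp_rot: [[-0.28, 0.96, 0.0], [0.96, 0.28, -0.0], [-0.0, 0.0, -1.0]]
force: [-0.5, 1.1, 0.2]
opening: 0.475
grasp_force: 0.0
```

Scaled: -0.08 m / 0.75 = -0.1067, -0.05 m / 0.75 = -0.0667.

>>> play_rows(
  motion=[
    [[0, 0, 0, 0, 0, 0], [0, 0, 0, 0, 0, 0], [0, 0, 0, 0, 0, 0], [0, 0, 0, 0, 0, 0], [0, 0, -0.0267, 0, 0, 0], [0, 0, -0.0667, 0, 0, 0], [0, 0, -0.1067, 0, 0, 0], [0, 0, -0.1067, 0, 0, 0]],
  ],
)

```text
time_s: 39.67
position: [0.5909, 0.1716, 0.1242]
tcp_rot: [[-0.28, 0.96, 0.01], [0.96, 0.28, 0.001], [-0.002, 0.01, -1.0]]
force: [1.2, -0.4, -1.6]
opening: 0.388
grasp_force: 30.0
```

Run:
```python
from h import *
go(.4562,-.31,.119,108.7)
```

```text
t 39.67 pos [0.5909 0.1716 0.1242] yaw 106.3 row [-0.4245, -0.2643, 0.0032] [0.6, 0.1, -2.4]
```

Scaled: -0.425 m / 0.75 = -0.5667, -0.2605 m / 0.75 = -0.3473, -2.4 degrees / 180 = -0.0133.

>>> play_rows(
  motion=[
    [[-0.0267, -0.016, 0, 0, 0, -0.0056], [-0.5667, -0.3473, 0, 0, 0, -0.0133], [-0.5667, -0.3473, 0, 0, 0, -0.0133], [-0.5667, -0.3473, 0, 0, 0, -0.0133], [-0.5667, -0.3473, 0, 0, 0, -0.0133], [-0.5667, -0.3473, 0, 0, 0, -0.0133], [-0.5667, -0.3473, 0, 0, 0, -0.0133], [-0.5667, -0.3473, 0, 0, 0, -0.0133]],
  ],
)

```text
time_s: 40.33
position: [0.5032, -0.1343, 0.1182]
tcp_rot: [[-0.32, 0.947, -0.001], [0.947, 0.32, 0.001], [0.001, -0.001, -1.0]]
force: [0.8, 0.3, -2.0]
opening: 0.39
grasp_force: 30.0
```

Run:
```python
from h import *
go(.4562,-.31,.119,108.7)
```

```text
t 40.33 pos [ 0.5032 -0.1343  0.1182] yaw 108.7 row [-0.1513, -0.1008, -0.0008] [-0.1, -0.1, -0.0]
```

Scaled: -0.151 m / 0.75 = -0.2013, -0.1005 m / 0.75 = -0.134.

>>> play_rows(
  motion=[
    [[-0.2013, -0.134, 0, 0, 0, 0], [-0.2013, -0.134, 0, 0, 0, 0], [-0.2013, -0.134, 0, 0, 0, 0], [-0.2013, -0.134, 0, 0, 0, 0], [-0.2013, -0.134, 0, 0, 0, 0], [-0.2013, -0.134, 0.0267, 0, 0, 0], [-0.2013, -0.134, 0.0667, 0, 0, 0], [-0.2013, -0.134, 0.0667, 0, 0, 0]],
  ],
)

```text
time_s: 41.0
position: [0.4545, -0.3057, 0.0642]
tcp_rot: [[-0.319, 0.948, -0.007], [0.948, 0.319, 0.008], [0.01, -0.005, -1.0]]
force: [-0.2, 1.8, -2.8]
opening: 0.39
grasp_force: 30.0
```

>>> play_rows(
  motion=[
    [[0, 0, 0, 0, 0, 0], [0, 0, 0, 0, 0, 0], [0, 0, 0, 0, 0, 0]],
  ],
)

```text
time_s: 41.25
position: [0.4585, -0.3082, 0.0702]
tcp_rot: [[-0.321, 0.947, 0.002], [0.947, 0.321, -0.002], [-0.002, 0.001, -1.0]]
force: [0.4, 0.3, -2.7]
opening: 0.387
grasp_force: 30.0
```

Run:
```python
from h import *
go(.4562,-.31,.0365,108.7)
```

```text
t 41.25 pos [ 0.4585 -0.3082  0.0702] yaw 108.7 row [-0.0009, -0.0028, 0.0337] [0.1, 0.1, 0.0]
```

Scaled: 0.0325 m / 0.75 = 0.0433, -0.0015 m / 0.75 = -0.002.

>>> play_rows(
  motion=[
    [[0, -0.0013, 0.02, 0, 0, 0], [0, -0.002, 0.0347, 0, 0, 0], [0, -0.002, 0.0413, 0, 0, 0], [0, -0.002, 0.0433, 0, 0, 0], [0, -0.002, 0.0433, 0, 0, 0], [0, -0.002, 0.0433, 0, 0, 0]],
  ],
)

```text
time_s: 41.75
position: [0.4565, -0.3087, 0.0368]
tcp_rot: [[-0.32, 0.947, 0.0], [0.947, 0.32, -0.0], [-0.001, 0.0, -1.0]]
force: [0.8, 0.4, -2.1]
opening: 0.386
grasp_force: 30.0
```

Run:
```python
from h import *
go(.4562,-.31,.0365,108.7);print(bot.read_state()["force"])
```

```text
t 41.75 pos [ 0.4565 -0.3087  0.0368] yaw 108.7 row [-0.0012, -0.0007, 0.0003] [0.0, 0.0, -0.0]
[ 0.78959748  0.445948   -2.0676113 ]
```

Scaled: 0.0007 m / 0.75 = 0.0009.

>>> play_rows(
  motion=[
    [[0, 0, 0.0009, 0, 0, 0], [0, 0, 0.0009, 0, 0, 0]],
  ],
)

```text
time_s: 41.92
position: [0.4565, -0.3088, 0.0362]
tcp_rot: [[-0.32, 0.947, 0.001], [0.947, 0.32, -0.001], [-0.001, 0.0, -1.0]]
force: [-0.2, -1.1, -2.0]
opening: 0.389
grasp_force: 30.0
```

Scaled: -0.025 m / 0.75 = -0.0333.

>>> play_rows(
  motion=[
    [[0, 0, 0, 0, 0, 0], [0, 0, 0, 0, 0, 0], [0, 0, 0, 0, 0, 0], [0, 0, 0, 0, 0, 0], [0, 0, 0, 0, 0, 0], [0, 0, 0, 0, 0, 0], [0, 0, 0, 0, 0, 0], [0, 0, -0.0333, 0, 0, 0]],
  ],
  fingers=0.087,
)

```text
time_s: 42.58
position: [0.4541, -0.3066, 0.0576]
tcp_rot: [[-0.32, 0.947, -0.006], [0.947, 0.32, 0.006], [0.008, -0.004, -1.0]]
force: [0.6, 0.4, 0.5]
opening: 0.911
grasp_force: 0.0
```

Scaled: -0.2 m / 0.75 = -0.2667, -0.12 m / 0.75 = -0.16.

>>> play_rows(
  motion=[
    [[0, 0, -0.0533, 0, 0, 0], [0, 0, -0.1067, 0, 0, 0], [0, 0, -0.16, 0, 0, 0], [-0.04, -0.0267, -0.16, 0, 0, 0], [-0.2667, -0.2667, -0.16, 0, 0, 0], [-0.2667, -0.2667, -0.16, 0, 0, 0], [-0.2667, -0.2667, -0.16, 0, 0, 0], [-0.2667, -0.2667, -0.16, 0, 0, 0]],
  ],
)

```text
time_s: 43.25
position: [0.3677, -0.4918, 0.181]
tcp_rot: [[-0.321, 0.947, 0.0], [0.947, 0.321, -0.0], [-0.0, 0.0, -1.0]]
force: [0.8, -0.7, -0.4]
opening: 0.998
grasp_force: 0.0
```

Scaled: -0.12 m / 0.75 = -0.16.

>>> play_rows(
  motion=[
    [[-0.16, -0.16, 0, 0, 0, 0], [-0.16, -0.16, 0, 0, 0, 0], [-0.16, -0.16, 0, 0, 0, 0], [-0.16, -0.16, 0, 0, 0, 0], [-0.16, -0.16, 0, 0, 0, 0]],
  ],
)

```text
time_s: 43.67
position: [0.2887, -0.6504, 0.1808]
tcp_rot: [[-0.315, 0.949, -0.001], [0.949, 0.315, -0.008], [-0.007, -0.003, -1.0]]
force: [0.2, -0.5, 0.2]
opening: 1.001
grasp_force: 0.0
```

```bash
python3 f1.py mat_long,.4425,.321,-21.3,0,block_plane block_plane,.4425,.3208,158.7,.003 mat_wedge,.6112,-.136,-20.6,0,spring_clamp spring_clamp,.6155,-.1364,-20.6,.003 mat_round,.438,.0003,0,0,tape_roll tape_roll,.441,.0003,0,.003 mat_short,.4597,-.3085,18.5,0,tape_measure tape_measure,.4597,-.3085,18.5,.003
python3 - <<'E'
from h import *
go(.6,-.1,.1,70)
f=cv2.imread("pics/last.png");a=cv2.resize(f[165:255,100:200],(400,360),interpolation=cv2.INTER_CUBIC)
b=cv2.resize(f[155:245,330:430],(400,360),interpolation=cv2.INTER_CUBIC)
cv2.imwrite("pics/l4.png",np.hstack([a,b]))
E
```

```text
mat_long 0.4429 0.3221 -21.4 0.871
block_plane 0.4432 0.316 158.7 0.894
mat_wedge 0.6119 -0.136 -20.8 0.93
spring_clamp 0.6183 -0.1329 -20.7 0.804
mat_round 0.4376 0.0002 -4.6 0.804
tape_roll 0.4426 0.0019 -9.2 0.921
mat_short 0.4601 -0.3097 19.8 0.889
tape_measure 0.4575 -0.308 18.3 0.844
t 44.12 pos [ 0.2946 -0.6414  0.181 ] yaw 108.8 row [0.4143, 0.4634, 0.0813] [-0.0, -0.0, 38.8]
```

View pics/l4.png

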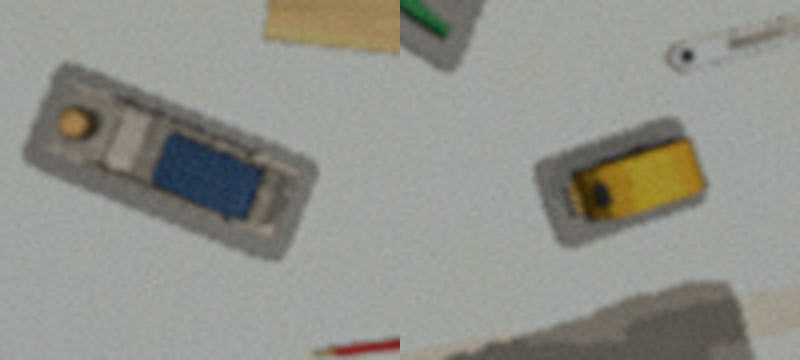

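Run:
```python
from h import *
d=imaging.capture("top");np.save("d.npy",d,allow_pickle=True)
f=cv2.GaussianBlur(cv2.resize(d["frame"],None,fx=8,fy=8,interpolation=cv2.INTER_CUBIC),(0,0),5).astype(int)
def world(u,z): return back(d,(u[0]+.5)/8-.5,(u[1]+.5)/8-.5,z)
def big(m): return max(cv2.findContours(m.astype(np.uint8),0,1)[0],key=cv2.contourArea)
def roi(x,y,r):
    q=d["camera_matrix"]@(d["R"]@np.array([x,y,0])+d["t"]);u,v=(q[:2]/q[2]*8).astype(int);return u-r,v-r,f[v-r:v+r,u-r:u+r]
u0,v0,g=roi(.44,0,190); L=g.sum(2)/3
bg=np.median(L[:40]);print("bg",bg,"mat",np.percentile(L,[5,20,40]))
c=big(L<(bg+np.percentile(L,25))/2); e=cv2.fitEllipse(c);print("mat",world((e[0][0]+u0,e[0][1]+v0),.003),np.array(e[1])/8)
c=big(L<60); e=cv2.fitEllipse(c);print("roll",world((e[0][0]+u0,e[0][1]+v0),.019),np.array(e[1])/8)
u0,v0,g=roi(.611,-.136,420)
gr=((g[:,:,1]-g[:,:,0])>15)|((g[:,:,0]-g[:,:,2])>50)
h=cv2.convexHull(big(gr))[:,0].astype(float)
W=np.array([world(p+[u0,v0],.018) for p in h])
for o in((.6119,-.136,-20.8),):
    t=np.radians(o[2]);l=(W-o[:2])@np.array([[np.cos(t),-np.sin(t)],[np.sin(t),np.cos(t)]])
    print("x",l[:,0].min(),l[:,0].max(),"y",l[:,1].min(),l[:,1].max())
    b=l[l[:,1]<l[:,1].min()+.02];j=l[l[:,1]>l[:,1].max()-.012];print("handles",b[:,0].min(),b[:,0].max(),"jaws",j[:,0].min(),j[:,0].max())
# mat outline
L=g.sum(2)/3;c=big((L<(np.median(L[-60:])+np.percentile(L,10))/2)|gr)[:,0].astype(float)
W=np.array([world(p+[u0,v0],.003) for p in c]);l=(W-o[:2])@np.array([[np.cos(t),-np.sin(t)],[np.sin(t),np.cos(t)]])
for y in(-.07,-.035,0,.035,.07):
    k=l[abs(l[:,1]-y)<.002];print(y,k[:,0].min(),k[:,0].max(),k[:,0].min()/2+k[:,0].max()/2)
print("ends",l[:,1].min(),l[:,1].max())
```

```text
bg 161.33333333333334 mat [ 40.66666667 105.33333333 146.        ]
mat [0.43643727 0.00104778] [32.49941635 33.13139343]
roll [0.44088703 0.00165519] [21.15846252 21.34144211]
x -0.037416005281969415 0.04327812983104382 y -0.07670657508830786 0.07083243208390125
handles -0.037416005281969415 0.04327812983104382 jaws -0.010959414991655269 0.013691878575176628
-0.07 -0.0535774629315471 0.05026538027305755 -0.0016560413292447777
-0.035 -0.04679716904577248 0.044025513146242264 -0.0013858279497651095
0 -0.04009917356670232 0.03677976989134057 -0.0016597018376808756
0.035 -0.0327481144431963 0.02960088311857703 -0.0015736156623096346
0.07 -0.0263759428899751 0.023578697932332873 -0.0013986224788211134
ends -0.09165065538047441 0.09248601527960558
```

Run:
```python
from h import *
d=np.load("d.npy",allow_pickle=True).item()
def rect(x,y,phi,z,hx,hy,s):  # columns: mat y, rows: mat -x ; s px per m
    t=np.radians(phi);src=[];dst=[]
    for a in(-hx,hx):
        for b in(-hy,hy):
            P=np.array([x+a*np.cos(t)-b*np.sin(t),y+a*np.sin(t)+b*np.cos(t),z]);q=d["camera_matrix"]@(d["R"]@P+d["t"]);src.append(q[:2]/q[2]);dst.append([(hy+b)*s,(hx-a)*s])
    H=cv2.getPerspectiveTransform(np.float32(src),np.float32(dst))
    return cv2.warpPerspective(d["frame"][:,:,::-1].copy(),H,(int(2*hy*s),int(2*hx*s)),flags=cv2.INTER_CUBIC)
a=rect(.4428,.3215,-21.4,.003,.06,.1,4000);b=rect(.46,-.309,18.7,.003,.06,.1,4000)
for i in(a,b):
    cv2.line(i,(0,240),(800,240),(0,0,255),1);cv2.line(i,(400,0),(400,480),(0,0,255),1)
cv2.imwrite("pics/r.png",cv2.resize(np.vstack([a,b]),(500,600),interpolation=cv2.INTER_AREA))
```

```text
(no output)
```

View pics/r.png

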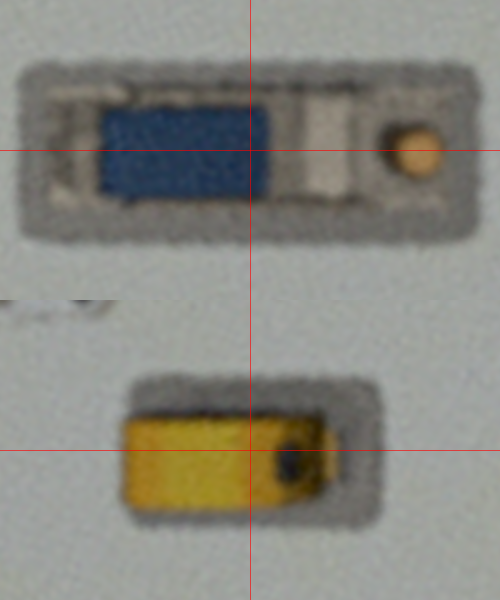

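The plane is within 2 mm of its mat centre and the measure within about 1 mm. The roll (+4.4 mm in x) and the clamp (about 4 mm sideways) deserve a small correction. I'll do the roll first.

Run:
```python
from h import *
go(.4385,.0005,.14,69.7)
```

```text
t 44.17 pos [ 0.2945 -0.6417  0.1811] yaw 108.8 row [0.5617, 0.343, 0.0412] [0.0, -0.0, 39.1]
```

Scaled: 0.562 m / 0.75 = 0.7493, 0.343 m / 0.75 = 0.4573, 39.1 degrees / 180 = 0.2172.

>>> play_rows(
  motion=[
    [[0.7493, 0.4573, 0.0547, 0, 0, 0.2172], [0.7493, 0.4573, 0.0547, 0, 0, 0.2172], [0.7493, 0.4573, 0.0547, 0, 0, 0.2172], [0.7493, 0.4573, 0.0547, 0, 0, 0.2172], [0.7493, 0.4573, 0.0547, 0, 0, 0.2172], [0.7493, 0.4573, 0.0547, 0, 0, 0.2172], [0.7493, 0.4573, 0.0547, 0, 0, 0.2172], [0.7493, 0.4573, 0.0547, 0, 0, 0.2172]],
  ],
)

```text
time_s: 44.83
position: [0.3671, -0.316, 0.1605]
tcp_rot: [[0.349, 0.937, 0.001], [0.937, -0.349, -0.001], [-0.001, 0.001, -1.0]]
force: [1.2, -0.7, 1.0]
opening: 0.998
grasp_force: 0.0
```

Run:
```python
from h import *
go(.4385,.0005,.07,69.7)
```

```text
t 44.83 pos [ 0.3671 -0.316   0.1605] yaw 69.6 row [0.3216, -0.0436, 0.0903] [0.1, 0.0, -0.1]
```

Scaled: 0.3215 m / 0.75 = 0.4287, -0.0436 m / 0.75 = -0.0581.

>>> play_rows(
  motion=[
    [[0.4287, -0.0581, 0.0267, 0, 0, 0], [0.4287, -0.0581, 0.0267, 0, 0, 0], [0.4287, -0.0581, 0.0267, 0, 0, 0], [0.4287, -0.0581, 0.0267, 0, 0, 0], [0.4287, -0.0581, 0.0267, 0, 0, 0], [0.4287, -0.0581, 0.12, 0, 0, 0], [0.4287, -0.0581, 0.12, 0, 0, 0], [0.4287, -0.0581, 0.12, 0, 0, 0]],
  ],
)

```text
time_s: 45.5
position: [0.4363, -0.0118, 0.0783]
tcp_rot: [[0.348, 0.937, 0.003], [0.937, -0.348, -0.001], [0.0, 0.003, -1.0]]
force: [-0.2, -1.3, -0.3]
opening: 1.0
grasp_force: 0.0
```

Scaled: 0.3 m / 0.75 = 0.4, 0.08 m / 0.75 = 0.1067.

>>> play_rows(
  motion=[
    [[0.4, -0.0533, 0.1067, 0, 0, 0], [0, 0, 0, 0, 0, 0], [0, 0, 0, 0, 0, 0], [0, 0, 0, 0, 0, 0]],
  ],
)

```text
time_s: 45.83
position: [0.4361, -0.011, 0.0784]
tcp_rot: [[0.343, 0.939, 0.001], [0.939, -0.343, -0.0], [0.0, 0.001, -1.0]]
force: [0.4, -0.6, 0.0]
opening: 0.999
grasp_force: 0.0
```

Run:
```python
from h import *
go(.4385,.0005,.0225,69.7)
```

```text
t 45.83 pos [ 0.4361 -0.011   0.0784] yaw 69.9 row [0.0116, -0.0018, 0.0559] [0.1, -0.0, 0.2]
```

>>> play_rows(
  motion=[
    [[0.0155, -0.0024, 0.0133, 0, 0, 0], [0.0155, -0.0024, 0.0467, 0, 0, 0], [0.0155, -0.0024, 0.068, 0, 0, 0], [0.0155, -0.0024, 0.0747, 0, 0, 0], [0.0155, -0.0024, 0.0747, 0, 0, 0], [0.0155, -0.0024, 0.0747, 0, 0, 0]],
  ],
)

```text
time_s: 46.33
position: [0.4378, -0.0031, 0.0225]
tcp_rot: [[0.351, 0.936, -0.0], [0.936, -0.351, 0.0], [0.0, -0.0, -1.0]]
force: [-0.2, 0.5, -0.1]
opening: 1.002
grasp_force: 0.0
```

>>> play_rows(
  motion=[
    [[0, 0, 0, 0, 0, 0], [0, 0, 0, 0, 0, 0], [0, 0, 0, 0, 0, 0], [0, 0, 0, 0, 0, 0], [0, 0, 0, 0, 0, 0], [0, 0, 0, 0, 0, 0], [0, 0, 0, 0, 0, 0], [0, 0, 0, 0, 0, 0]],
  ],
  fingers=0.0,
)

```text
time_s: 47.0
position: [0.438, -0.0022, 0.0225]
tcp_rot: [[0.349, 0.937, 0.001], [0.937, -0.349, -0.0], [0.0, 0.001, -1.0]]
force: [-0.2, -0.6, 4.7]
opening: 0.637
grasp_force: 30.0
```

Run:
```python
from h import *
go(.434,0,.0225,69.7)
```

```text
t 47.0 pos [ 0.438  -0.0022  0.0225] yaw 69.6 row [0.0007, -0.0045, -0.0] [0.0, -0.0, -0.1]
```

Scaled: -0.006 m / 0.75 = -0.008, -0.004 m / 0.75 = -0.0053.

>>> play_rows(
  motion=[
    [[0, 0, -0.008, 0, 0, 0], [0, 0, -0.008, 0, 0, 0], [-0.0027, -0.0053, -0.008, 0, 0, 0], [-0.0027, -0.0053, -0.008, 0, 0, 0], [-0.0027, -0.0053, -0.004, 0, 0, 0], [-0.0027, -0.0053, -0.0003, 0, 0, 0], [-0.0027, -0.0053, -0.0003, 0, 0, 0], [-0.0027, -0.0053, -0.0003, 0, 0, 0]],
  ],
)

```text
time_s: 47.67
position: [0.4332, -0.0027, 0.0224]
tcp_rot: [[0.349, 0.937, -0.0], [0.937, -0.349, 0.0], [-0.0, -0.0, -1.0]]
force: [-0.3, -0.4, 4.0]
opening: 0.636
grasp_force: 30.0
```

Scaled: -0.11 m / 0.75 = -0.1467, -0.07 m / 0.75 = -0.0933.

>>> play_rows(
  motion=[
    [[0, 0, 0, 0, 0, 0], [0, 0, 0, 0, 0, 0], [0, 0, 0, 0, 0, 0], [0, 0, 0, 0, 0, 0], [0, 0, 0, 0, 0, 0], [0, 0, -0.04, 0, 0, 0], [0, 0, -0.0933, 0, 0, 0], [0, 0, -0.1467, 0, 0, 0]],
  ],
  fingers=0.087,
)

```text
time_s: 48.33
position: [0.4321, -0.0024, 0.1325]
tcp_rot: [[0.349, 0.937, -0.005], [0.937, -0.349, 0.001], [-0.0, -0.005, -1.0]]
force: [1.5, 0.0, -0.5]
opening: 0.993
grasp_force: 0.0
```

Run:
```python
from h import *
go(.6185,-.1178,.08,69.7)
```

```text
t 48.33 pos [ 0.4321 -0.0024  0.1325] yaw 69.6 row [-0.043, 0.2152, 0.0515] [-0.3, 0.0, -0.1]
```

>>> play_rows(
  motion=[
    [[-0.058, 0.2847, 0.0693, 0, 0, 0], [-0.058, 0.2847, 0.0693, 0, 0, 0], [-0.058, 0.2847, 0.0693, 0, 0, 0], [-0.058, 0.2847, 0.0693, 0, 0, 0], [-0.058, 0.2847, 0.0693, 0, 0, 0], [-0.058, 0.2847, 0.0693, 0, 0, 0], [-0.058, 0.2847, 0.0693, 0, 0, 0], [-0.058, 0.2847, 0.0693, 0, 0, 0]],
  ],
)

```text
time_s: 49.0
position: [0.6175, -0.118, 0.0794]
tcp_rot: [[0.35, 0.937, -0.002], [0.937, -0.35, 0.001], [0.0, -0.003, -1.0]]
force: [-0.3, 0.3, 0.2]
opening: 1.006
grasp_force: 0.0
```

Scaled: 0.0568 m / 0.75 = 0.0757, 0.053 m / 0.75 = 0.0707.

>>> play_rows(
  motion=[
    [[0, 0, 0, 0, 0, 0], [0, 0, 0.0267, 0, 0, 0], [0, 0, 0.0533, 0, 0, 0], [0, 0, 0.0707, 0, 0, 0], [0, 0, 0.0757, 0, 0, 0], [0, 0, 0.0757, 0, 0, 0]],
  ],
)

```text
time_s: 49.5
position: [0.6165, -0.1169, 0.0227]
tcp_rot: [[0.348, 0.937, -0.003], [0.937, -0.348, 0.001], [0.0, -0.004, -1.0]]
force: [0.1, 0.6, 0.3]
opening: 1.0
grasp_force: 0.0
```

>>> play_rows(
  motion=[
    [[0, 0, 0, 0, 0, 0], [0, 0, 0, 0, 0, 0], [0, 0, 0, 0, 0, 0], [0, 0, 0, 0, 0, 0], [0, 0, 0, 0, 0, 0], [0, 0, 0, 0, 0, 0], [0, 0, 0, 0, 0, 0], [0, 0, 0, 0, 0, 0]],
  ],
  fingers=0.0,
)

```text
time_s: 50.17
position: [0.6182, -0.118, 0.0237]
tcp_rot: [[0.349, 0.937, 0.0], [0.937, -0.349, -0.0], [0.0, 0.0, -1.0]]
force: [-0.7, -0.2, 0.2]
opening: 0.476
grasp_force: 0.0
```

>>> play_rows(
  motion=[
    [[0, 0, 0, 0, 0, 0], [0, 0, 0, 0, 0, 0], [0, 0, 0, 0, 0, 0], [0, 0, 0, 0, 0, 0]],
  ],
)

```text
time_s: 50.5
position: [0.6183, -0.118, 0.0236]
tcp_rot: [[0.349, 0.937, 0.0], [0.937, -0.349, -0.0], [0.0, 0.0, -1.0]]
force: [0.6, -0.3, 0.2]
opening: 0.381
grasp_force: 30.0
```

Run:
```python
from h import *
go(.6185,-.1178,.0235,69.7)
```

```text
t 50.5 pos [ 0.6183 -0.118   0.0236] yaw 69.6 row [0.0002, 0.0001, 0.0001] [0.0, -0.0, -0.1]
```

Scaled: -0.006 m / 0.75 = -0.008, -0.004 m / 0.75 = -0.0053, 0.5 degrees / 180 = 0.0028.

>>> play_rows(
  motion=[
    [[0, 0, -0.008, 0, 0, 0], [0, 0, -0.008, 0, 0, 0], [0.002, -0.0053, -0.008, 0, 0, 0.0028], [0.002, -0.0053, -0.008, 0, 0, 0.0028], [0.002, -0.0053, -0.004, 0, 0, 0.0028], [0.002, -0.0053, -0.0003, 0, 0, 0.0028], [0.002, -0.0053, -0.0003, 0, 0, 0.0028], [0.002, -0.0053, -0.0003, 0, 0, 0.0028]],
  ],
)

```text
time_s: 51.17
position: [0.6149, -0.115, 0.0236]
tcp_rot: [[0.357, 0.934, -0.0], [0.934, -0.357, 0.0], [0.0, -0.0, -1.0]]
force: [-0.0, 0.5, 0.5]
opening: 0.384
grasp_force: 30.0
```

Scaled: -0.07 m / 0.75 = -0.0933, -0.03 m / 0.75 = -0.04.

>>> play_rows(
  motion=[
    [[0, 0, 0, 0, 0, 0], [0, 0, 0, 0, 0, 0], [0, 0, 0, 0, 0, 0], [0, 0, 0, 0, 0, 0], [0, 0, 0, 0, 0, 0], [0, 0, 0, 0, 0, 0], [0, 0, -0.04, 0, 0, 0], [0, 0, -0.0933, 0, 0, 0]],
  ],
  fingers=0.087,
)

```text
time_s: 51.83
position: [0.612, -0.1142, 0.0907]
tcp_rot: [[0.357, 0.934, -0.009], [0.934, -0.357, 0.003], [-0.0, -0.01, -1.0]]
force: [0.6, -1.2, -0.3]
opening: 0.906
grasp_force: 0.0
```

Scaled: 0.23 m / 0.75 = 0.3067, -0.01 m / 0.75 = -0.0133.

>>> play_rows(
  motion=[
    [[0, 0, -0.0667, 0, 0, 0], [0.0267, -0.0133, -0.08, 0, 0, 0], [0.3067, -0.1333, -0.08, 0, 0, 0], [0.3067, -0.1333, -0.08, 0, 0, 0], [0.3067, -0.1333, -0.08, 0, 0, 0], [0.3067, -0.1333, -0.08, 0, 0, 0], [0.3067, -0.1333, -0.08, 0, 0, 0], [0.3067, -0.1333, -0.08, 0, 0, 0]],
  ],
)

```text
time_s: 52.5
position: [0.6026, 0.1401, 0.154]
tcp_rot: [[0.354, 0.935, -0.0], [0.935, -0.354, 0.002], [0.001, -0.001, -1.0]]
force: [0.3, -1.0, -0.3]
opening: 0.992
grasp_force: 0.0
```

```bash
cat > chk.py <<'E'
from h import *
d=imaging.capture("top");np.save("d.npy",d,allow_pickle=True)
f=cv2.GaussianBlur(cv2.resize(d["frame"],None,fx=8,fy=8,interpolation=cv2.INTER_CUBIC),(0,0),5).astype(int)
def world(u,z): return back(d,(u[0]+.5)/8-.5,(u[1]+.5)/8-.5,z)
def big(m): return max(cv2.findContours(m.astype(np.uint8),0,1)[0],key=cv2.contourArea)
def roi(x,y,r):
    q=d["camera_matrix"]@(d["R"]@np.array([x,y,0])+d["t"]);u,v=(q[:2]/q[2]*8).astype(int);return u-r,v-r,f[v-r:v+r,u-r:u+r]
u0,v0,g=roi(.44,0,190); L=g.sum(2)/3
e=cv2.fitEllipse(big(L<60));print("roll",world((e[0][0]+u0,e[0][1]+v0),.019),np.array(e[1])/8)
u0,v0,g=roi(.611,-.136,420)
gr=((g[:,:,1]-g[:,:,0])>15)|((g[:,:,0]-g[:,:,2])>50)
h=cv2.convexHull(big(gr))[:,0].astype(float);W=np.array([world(p+[u0,v0],.018) for p in h])
t=np.radians(-20.8);l=(W-[.6119,-.136])@np.array([[np.cos(t),-np.sin(t)],[np.sin(t),np.cos(t)]])
b=l[l[:,1]<l[:,1].min()+.02];j=l[l[:,1]>l[:,1].max()-.012]
print("y",l[:,1].min(),l[:,1].max(),"handles",b[:,0].min(),b[:,0].max(),"jaws",j[:,0].min(),j[:,0].max())
cv2.imwrite("pics/last.png",d["frame"][:,:,::-1])
cv2.imwrite("pics/l5.png",cv2.resize(d["frame"][100:250,100:430,::-1],(800,364),interpolation=cv2.INTER_CUBIC))
E
python3 chk.py
```

```text
roll [0.43567503 0.00159845] [20.37750435 20.56986618]
y -0.07562094969609107 0.07256632326400547 handles -0.04290610499778001 0.038309850239512264 jaws -0.015401334137148892 0.010102806526188954
```

View pics/l5.png

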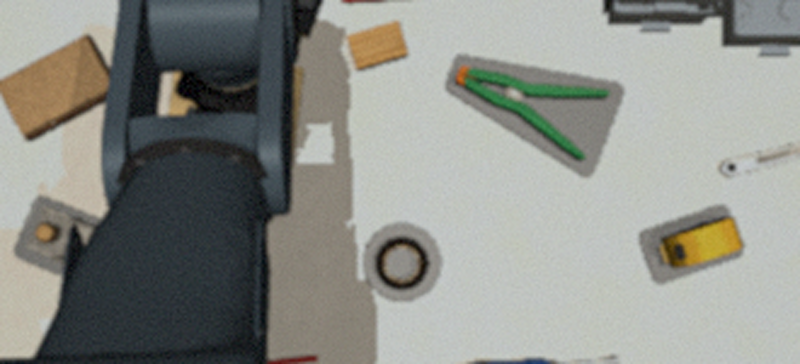

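Each of the four things is on its own mat: clamp with jaws at the narrow end (463,75), roll centred (402,262), measure (695,243), and the plane partly hidden (45,232). The roll and clamp are within about 1 mm of centre. Handing in.

```bash
python3 -c "
from rig import bot
print(bot.hand_in())"
```

```text
the job is handed in; nothing more can be done
None
```

The job is handed in at 52.5 s of robot time: all four things sit flat on their own mats, the clamp's jaws at the narrow end, the roll, clamp and measure about 1 mm from centre and the plane within 2 mm by the camera, and the gripper clear; the one rough moment was lowering the tape measure onto the plywood, where the wrist force reached 43 N (limit 120 N).

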